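Empty a pail of wood offcuts into the offcut box

TASK

Carry the metal pail of wood offcuts by its bail handle to the plywood offcut box, stand it with its bottom rim against the edge of the box's foot board, lean it with the bail over the front wall of the box and let go, with the offcuts still inside. Then take the pail by its raised bottom rim, tip it up so that all three offcuts fall into the box, and lay the empty pail down on its side on the bench, quite clear of the box and its foot board. Do not touch the offcuts with the gripper and do not disturb the bottle top, pliers or marker.

Things in the scene. Friction and masses are not known exactly. Their poses are not given: they have to be found in the camera images.
- pail: Open rectangular metal pail, 0.3 kg, 115 mm high, alike front and back; stands at the robot's right with three offcuts inside. Origin: centre of the underside; z up, x roughly to the robot's left. Body 100 mm wide (y); its x walls (4 mm) flare by 9 degrees from 74 mm apart at the bottom to 108 mm at the mouth (rolled edge 3 mm). Floor 8 mm thick: it forms the bottom rim, 110 (x) by 106 mm
- bail (a joint): Angle of the bail about its hinge, which runs along the pail's y through x = 0, z = 100 mm. 0 = straight up, positive = leaning to the pail's +x; stops at -1.4 and 1.4 rad; light friction (0.012 N m) keeps it where it is left. Let go leaning, it swings on down over the pail's mouth side; a pail laid on its side may rest on it, mouth some 16 degrees up
- bail_grip (a point): Centre of the bail's round wooden grip, 14 mm thick and 64 mm long along the pail's y, 82 mm from the hinge (182 mm above the pail's underside when upright)
- rim_front (a point): Middle of the outer edge of the bottom rim at the pail's +x side (rim 8 mm thick along the pail's z, standing 18 mm out from the wall), at half its thickness; axes as the pail's
- rim_back (a point): The same at the pail's -x side: raised clear of the bench and pointing up and back when the pail leans forward (+x) on the box
- box: Open plywood offcut box, fixed: 160 (x) by 210 mm (y), 50 mm high, walls 10 mm, floor at z = 15 mm. Origin: centre of the box at bench level; z up; +x roughly to the robot's left; front wall at -x. A foot board 15 mm thick projects 80 mm in front of it, full width. A pail with its bottom rim against the board's edge leans at about 60 degrees on the front wall's top edge
- box_toe (a point): Middle of the front edge of the foot board, at bench level (edge 15 mm high, square to the box's x). A pail leaned over it by less than about 50 degrees falls back upright when let go
- box_front_top (a point): Middle of the outer top edge of the box's front wall, 50 mm above the bench
- box_floor (a point): Centre of the box's inner floor
- block_beech_mid (a point): Centre of the largest wood offcut, 32x52x30 mm, 30 g
- block_pine_mid (a point): Centre of the middle wood offcut, 26x44x22 mm, 22 g
- block_small_mid (a point): Centre of the smallest wood offcut, 24x34x18 mm, 14 g
- bottle_top: Bystander: clear plastic bottle top with a red cap, 112 mm across, 173 mm high; origin at the centre of its underside
- pliers: Bystander: pliers lying flat, 56x171x12 mm (long in y); origin at the centre of the underside
- marker: Bystander: marker pen, 17x135x16 mm (long in y); origin at the centre of the underside

How it is judged (in metres and radians):
On the way, in this order (a step that is already met when the one before it is completed fails the run):
1. the pail hangs from the bail in the gripper, at least 20 mm off the bench, offcuts inside (height (world z) of pail above 0.02 m and angle between pail's own z axis and vertical below 0.7 rad and distance between the grasp point and bail_grip below 0.05 m and z of block_beech_mid in the frame of pail between 0 and 0.11 m and x of block_beech_mid in the frame of pail between -0.055 and 0.055 m and y of block_beech_mid in the frame of pail between -0.05 and 0.05 m and z of block_pine_mid in the frame of pail between 0 and 0.11 m and x of block_pine_mid in the frame of pail between -0.055 and 0.055 m and y of block_pine_mid in the frame of pail between -0.05 and 0.05 m and z of block_small_mid in the frame of pail between 0 and 0.11 m and x of block_small_mid in the frame of pail between -0.055 and 0.055 m and y of block_small_mid in the frame of pail between -0.05 and 0.05 m), for 0.2 s.
2. let go, the pail leans at 40 to 75 degrees on the box's front wall, its bottom rim at the foot board, offcuts still inside (angle between pail's own z axis and vertical between 0.7 and 1.31 rad and horizontal distance between any of rim_front, rim_back and box_toe below 0.08 m and contact force between the fingers and pail below 0.1 N and linear speed of pail below 0.03 m/s and contact force between pail and box above 0.1 N and z of block_beech_mid in the frame of pail between 0 and 0.11 m and x of block_beech_mid in the frame of pail between -0.055 and 0.055 m and y of block_beech_mid in the frame of pail between -0.05 and 0.05 m and z of block_pine_mid in the frame of pail between 0 and 0.11 m and x of block_pine_mid in the frame of pail between -0.055 and 0.055 m and y of block_pine_mid in the frame of pail between -0.05 and 0.05 m and z of block_small_mid in the frame of pail between 0 and 0.11 m and x of block_small_mid in the frame of pail between -0.055 and 0.055 m and y of block_small_mid in the frame of pail between -0.05 and 0.05 m), for 0.2 s.
3. held by its bottom rim, the pail is tipped mouth down (beyond 95 degrees) and all three offcuts lie in the box (angle between pail's own z axis and vertical above 1.66 rad and (distance between the grasp point and rim_front below 0.065 m or distance between the grasp point and rim_back below 0.065 m) and contact force between the fingers and pail above 0.5 N and x of block_beech_mid in the frame of box between -0.072 and 0.072 m and y of block_beech_mid in the frame of box between -0.097 and 0.097 m and height (world z) of block_beech_mid between 0.015 and 0.075 m and x of block_pine_mid in the frame of box between -0.072 and 0.072 m and y of block_pine_mid in the frame of box between -0.097 and 0.097 m and height (world z) of block_pine_mid between 0.015 and 0.075 m and x of block_small_mid in the frame of box between -0.072 and 0.072 m and y of block_small_mid in the frame of box between -0.097 and 0.097 m and height (world z) of block_small_mid between 0.015 and 0.075 m), for 0.1 s.
At the end, for the whole second after the job is handed in: All three offcuts lie inside the box walls, centres under 75 mm above the bench; the pail lies on its side on the bench (axis within 30 degrees of level, as it may rest on its bail; middle of its underside under 75 mm high), at rest, released, no part of it touching the box or foot board (x of block_beech_mid in the frame of box between -0.072 and 0.072 m and y of block_beech_mid in the frame of box between -0.097 and 0.097 m and height (world z) of block_beech_mid between 0.015 and 0.075 m and x of block_pine_mid in the frame of box between -0.072 and 0.072 m and y of block_pine_mid in the frame of box between -0.097 and 0.097 m and height (world z) of block_pine_mid between 0.015 and 0.075 m and x of block_small_mid in the frame of box between -0.072 and 0.072 m and y of block_small_mid in the frame of box between -0.097 and 0.097 m and height (world z) of block_small_mid between 0.015 and 0.075 m and angle between pail's own z axis and vertical between 1.05 and 2.09 rad and height (world z) of pail below 0.075 m and contact force between pail and box below 0.05 N and linear speed of pail below 0.02 m/s and angular speed of pail below 0.2 rad/s and (x of pail in the frame of box below -0.17 m or x of pail in the frame of box above 0.09 m or y of pail in the frame of box above 0.12 m or y of pail in the frame of box below -0.12 m) and contact force between the fingers and pail below 0.05 N).
It fails at once if an offcut is touched by the gripper (contact force between the fingers and block_beech above 1 N or contact force between the fingers and block_pine above 1 N or contact force between the fingers and block_small above 1 N).
It fails at once if a bystander is moved more than 30 mm (distance of any of bottle_top, pliers, marker from where it was at the start of the episode above 0.03 m).
It also fails if it takes over 64 s, if anything falls off the work surface, if the arm or the gripper's body presses on something with over 40 N, if the wrist force passes 120 N, or if a joint passes its speed limit or range.

ROBOT

A 6-joint arm with a two-finger parallel gripper is mounted at the origin on a cart in front of the work surface, level with it; the furniture and walls round the work are solid. World frame = base frame: x ahead of the robot, y to its left, z up, the work surface at z = 0. Lengths are in mm, angles in rad, forces in N, time in s.
With the tool pointing down it reaches from about 250 to 800 mm from the base axis. Payload 3.9 kg.
Tool frame: the origin (TCP) lies between the finger pads; the fingertips stand env.finger_overhang ahead of it and the grasp point (between the pads) lies 5 mm behind it (env.finger_overhang is the distance from the TCP to the fingertips, in mm); z points along the fingers, y is the line along which they close (so a half turn about z gives the same grasp; the last joint's range is limited). The gripper opens to 85 mm and grips with 20 to 120 N. Pads are 22 mm wide; open, the fingers measure 114 mm over their backs; the gripper's body (76 mm by 85 mm) begins 54 mm behind the grasp point. The pads swing forward as they close: fully open they stand 13 mm farther back than shut.
Start: joints at [-1.113, 0.26, -0.138, 1.173, 0, 1.571], TCP at [232.031, -470.932, 245.304] pointing down, gripper open.
Joint ranges: [-2.78, 2.78], [-0.83, 1.72], [-1.28, 1.37], [-1.9, 2.12], [-1.57, 1.48], [-3.14, 3.14]. Speed limits (rad/s): [2.57, 2.57, 3.14, 3.14, 3.14, 3.14].

INTERFACE

Orientations are given as a 3x3 rotation matrix whose columns are the frame's x, y, z axes.
In Python, from rig import env, cams, sign_off gives the robot as it stands.
- The arm moves only by the tool send_rows, never from a script. Its argument "moves" is a list of rows, each an object of numbers: "dx", "dy", "dz": the shift along the tool's x, y, z each as a share of 0.25 m, from -1 to 1; "rx", "ry", "rz": the turn, a rotation vector about the tool's x, y, z each as a share of 90 degrees, from -1 to 1. In form: [{"dx": .., "dy": .., "dz": .., "rx": .., "ry": .., "rz": ..}, ...]. A call has 1 to 8 rows; each row shifts and turns the commanded pose from where the row before left it, along the tool's axes as they then stand; what a row does not reach is not made up. A row lasts 1/10 s, in which the tool goes at most 50 mm and 8.59 degrees, less where a joint would pass 70% of its speed; a pose out of reach is approached as far as the arm can. A call with a number of a shift or a turn outside -1 to 1 is refused whole. A call with a gripper value outside its range is refused whole. "gripper" is the gripper command: -1 is shut, 1 is fully open, values between are in proportion, set as the call begins (left out, the last holds). The fingers move at their own pace and stop on an object; the grip force is fixed at half the most. Time passes only in rows, so rows that do not move let the fingers close. It gives the time, the measured TCP pose, the force, the opening and the grip force at its end, in the units of the state.
- env.observe(): the state, without advancing time (a new reading comes with each control period).
- cams.read_camera(name): name is "scene" or "top" or "wrist"; returns (picture, depth): 420x560x3 uint8, blue, green, red; 420x560 float32, mm along the optical axis (not along the pixel's ray), 0 where there is no reading.
- cams.camera_model(name): a dict with "fx", "fy", "cx", "cy" (pixels), "D" ([k1, k2, p1, p2, k3] as OpenCV has them; the pictures are not rectified), "R" (3x3) and "t" (3): a world point X has camera coordinates R X + t. Camera axes: x right, y down, z forward; pixel columns grow to the right and rows downward; lengths in mm; the calibration is good to about 2 mm. A picture is of the moment at which its call begins: read the wrist's pose just before it. camera_model takes no time and is no camera call; for the wrist camera it gives the pose at the moment of the call.
- sign_off(): hands the job in; it is judged then, once.
The state is a dict: "clock": time; "joints": joint angles; "joint_vel": joint speeds; "joint_efforts": joint torques, N m; "ee_pos": TCP position; "orientation": TCP orientation; "contact_force": force on the tool from outside, world axes, zero at the start; "torque": the same for the moment, N m; "finger_gap": finger opening in mm; "finger_force": force on a finger pad.
Only numpy, scipy, OpenCV 4.12 (cv2) and the standard library are available. Lean on these libraries where they do the work, as an engineer would, in place of code of your own. Each camera call takes 0.05 s, during which the arm holds its last target. There are 200 camera calls.

## Working session

There is one attempt and no reset: what is moved stays moved. The work goes in short steps, Python scripts to look and compute and a tool call to move; the robot and the scene stay as the last step left them, time stands still between calls to the robot, and variables do not carry over. Pictures are saved under pics/ and viewed, at most 10 in all, crops included, and the job is handed in when it is done.

Besides the shell and the picture viewer there is one more tool, called after "Emit:" by a JSON object that holds its "op" and its "data", one argument or row to a line. send_rows: Moves the arm, as the interface text tells. Shift numbers are shares of 0.25 m and turn numbers shares of 90 degrees, none past 1 either way. Its arguments: {"type":"object","properties":{"moves":{"type":"array"},"gripper":{"type":"number"}},"required":["moves"]}

```bash
ls; mkdir -p pics
cat > h.py <<'E'
import numpy as np, cv2
from rig import env, cams, sign_off
def shot(n, save=None):
    m=cams.camera_model(n); p,d=cams.read_camera(n)
    if save: cv2.imwrite('pics/'+save,p)
    K=np.array([[m['fx'],0,m['cx']],[0,m['fy'],m['cy']],[0,0,1.]])
    v,u=np.mgrid[0:420,0:560]
    q=cv2.undistortPoints(np.stack([u.ravel(),v.ravel()],1).astype(np.float64)[:,None],K,np.array(m['D'],float))[:,0]
    c=np.c_[q,np.ones(len(q))]*d.ravel()[:,None]
    W=(c-np.array(m['t']))@np.array(m['R'])
    W[d.ravel()==0]=np.nan
    return p,W.reshape(420,560,3),m
E
python3 - <<'E'
from h import *
o=env.observe();print(o, env.finger_overhang)
a,W,_=shot('scene','s0.png');np.save('s0.npy',W)
b,W2,_=shot('top','t0.png');np.save('t0.npy',W2)
E
```

```text
pics
{'clock': 0.0, 'joints': array([-1.11300862e+00,  2.60686536e-01, -1.39389506e-01,  1.17271494e+00,
       -1.79562792e-05,  1.57079506e+00]), 'joint_vel': array([ 0.00039992,  0.00122073, -0.00017819, -0.00089167,  0.00125591,
        0.00210062]), 'joint_efforts': array([ 7.48051298e-04, -4.05675745e+01,  2.53923333e+01,  1.88169099e-02,
        2.83148711e-04,  4.10921132e-06]), 'ee_pos': array([ 231.73045823, -470.34355427,  244.45584123]), 'orientation': array([[ 8.97031874e-01,  4.41964943e-01, -8.97674453e-04],
       [ 4.41965855e-01, -8.97030106e-01,  1.78133425e-03],
       [-1.79537210e-05, -1.99465505e-03, -9.99998011e-01]]), 'contact_force': array([-0.09258006, -0.26066526, -0.45453614]), 'torque': array([0.00302884, 0.02250815, 0.00095606]), 'finger_force': 0.0, 'finger_gap': 85.43519823257388} 14.0
```

View pics/s0.png

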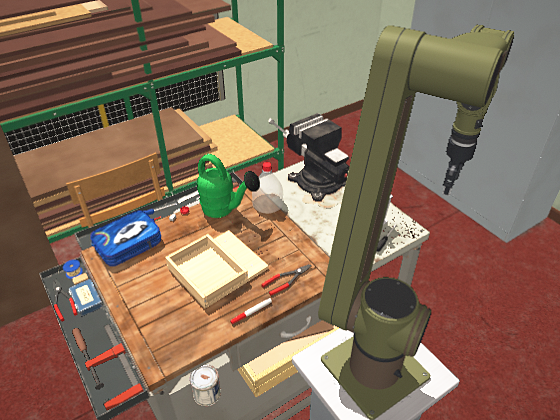

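View pics/t0.png

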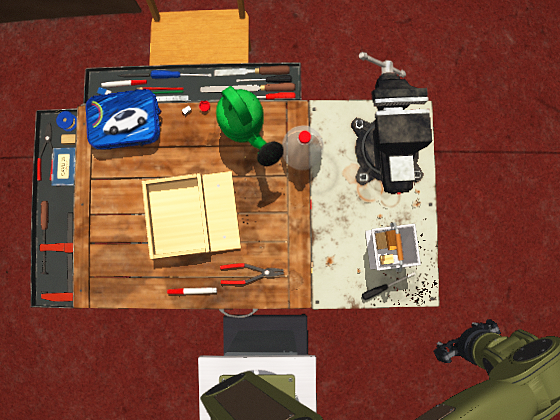

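Top view: box at about (190,215) with its foot board on the right side (edge at column ~238). The pail is at (392,250), bystanders are the bottle top (303,145), pliers (252,273) and marker (190,291).

Run:
```python
from h import *
W=np.load('t0.npy');p=cv2.imread('pics/t0.png')
np.set_printoptions(precision=1,suppress=True)
z=W[...,2]
def rect(mask,n):
    P=W[mask]; r=cv2.minAreaRect(P[:,:2].astype(np.float32)); print(n,len(P),r,cv2.boxPoints(r).tolist(), np.percentile(P[:,2],[2,50,98]))
v,u=np.mgrid[0:420,0:560]
roi=lambda a,b,c,d:(u>=a)&(u<b)&(v>=c)&(v<d)
B=roi(135,250,165,265)
rect(B&(z>42)&(z<60),'walltop'); rect(B&(z>10)&(z<60),'boxall'); rect(B&(z>10)&(z<20),'board+floor')
rect(roi(204,250,165,265)&(z>10)&(z<20),'board')
P=roi(350,430,215,280)
rect(P&(z>105)&(z<125),'pail mouth'); rect(P&(z>125),'bail'); rect(P&(z>25)&(z<140),'pail')
rect(roi(355,395,275,305)&(z>5),'black')
rect(roi(160,220,284,298)&(z>6),'marker'); rect(roi(218,288,260,290)&(z>5),'pliers'); rect(roi(282,325,122,170)&(z>20),'bottle');rect(roi(345,440,45,195)&(z>20),'vise');rect(roi(215,285,80,170)&(z>20),'can')
for a in range(100,200,10):
  m=P&(z>a)&(z<a+10); print(a,m.sum(), np.mean(W[m],0) if m.any() else '')
c=p[205:310,340:445]; t=cv2.resize(c,None,fx=5,fy=5,interpolation=cv2.INTER_CUBIC); cv2.imwrite('pics/c0.png',t)
```

```text
walltop 1010 ((530.6459350585938, 211.316650390625), (209.98023986816406, 161.40811157226562), 6.792767524719238) [[416.8471984863281, 279.0361022949219], [435.9383850097656, 118.76101684570312], [644.4447021484375, 143.59719848632812], [625.353515625, 303.8722839355469]] [43.3 49.3 55.5]
boxall 6792 ((513.5762939453125, 163.12306213378906), (254.70291137695312, 253.17320251464844), 6.547828674316406) [[372.62054443359375, 274.3617248535156], [401.49053955078125, 22.839977264404297], [654.5320434570312, 51.8843994140625], [625.6620483398438, 303.4061584472656]] [10.6 16.  52.7]
board+floor 5209 ((508.9617004394531, 163.13331604003906), (257.94451904296875, 241.64779663085938), 9.414568901062012) [[361.962646484375, 261.23291015625], [401.4906311035156, 22.83997344970703], [655.9607543945312, 65.03372192382812], [616.4327392578125, 303.4266662597656]] [10.5 14.9 19.5]
board 2066 ((519.9887084960938, 96.62942504882812), (257.94451904296875, 106.82403564453125), 9.414568901062012) [[384.01666259765625, 128.22515869140625], [401.4905700683594, 22.8399658203125], [655.9607543945312, 65.03
[... 2312 characters left out ...]
771972656], [937.6415405273438, -425.7085876464844], [919.9750366210938, -250.95370483398438]] [ 22.4 176.6 228.9]
can 2681 ((751.77099609375, -0.86041259765625), (219.0939178466797, 120.46410369873047), 45.41524124145508) [[631.9749755859375, -36.60044860839844], [717.77099609375, -121.161865234375], [871.5670166015625, 34.87962341308594], [785.77099609375, 119.4410400390625]] [ 50.2 149.4 225.4]
100 86 [ 439.9 -394.4  105.2]
110 400 [ 442.1 -359.8  116. ]
120 72 [ 441.2 -356.5  121.6]
130 3 [ 459.8 -349.   137.1]
140 4 [ 443.6 -351.9  145.5]
150 11 [ 446.2 -351.6  155.3]
160 14 [ 426.9 -352.6  164.8]
170 20 [ 449.5 -347.9  176. ]
180 144 [ 442.1 -349.4  185.9]
190 24 [ 444.2 -349.8  191.2]
```

View pics/c0.png

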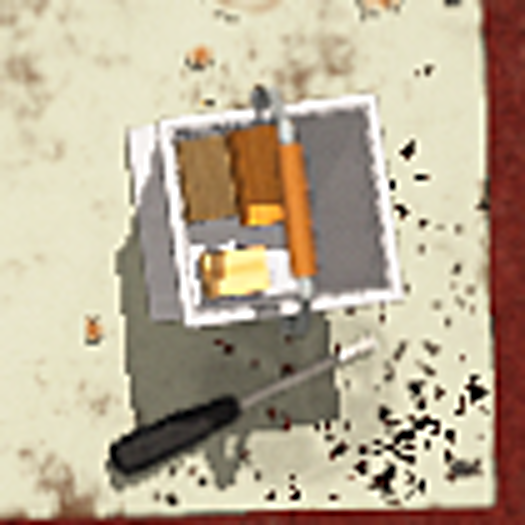

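The crop shows the pail with its bail upright (grip at crop (300,210)) and the offcuts on the left side. The pail and box yaw both come out at about 6.8°. I'll write a planner that only prints rows.

```bash
cat >> h.py <<'E'
from scipy.spatial.transform import Rotation as Ro
import json
A=np.deg2rad(6.8); bx=np.array([-np.sin(A),np.cos(A),0]); ax=np.array([np.cos(A),np.sin(A),0]); bz=np.array([0,0,1.])
TOE=np.array([549.5,52.4,0.])
np.set_printoptions(precision=3,suppress=True)
def tilt(deg, flip=1):
    """tool z = -(sin,cos) of deg in box (x,z): gripper body leans to +box x by deg; tool x along flip*pail y axis line"""
    t=np.deg2rad(deg); zz=-(np.sin(t)*bx+np.cos(t)*bz); X=ax*flip
    return np.c_[X,np.cross(zz,X),zz]
def tilt_abs(p): return TOE+p[0]*bx+p[1]*bz+(p[2]*ax if len(p)>2 else 0)
def plan(wps, start=None):
    """wps: list of (pos,R,n)"""
    o=env.observe()
    p,R=(o['ee_pos'],o['orientation']) if start is None else start
    for P,Rt,n in wps:
        rv=Ro.from_matrix(R.T@Rt).as_rotvec(); rows=[]
        c,Q=np.array(p),np.array(R); st=(P-c)/n
        dQ=Ro.from_rotvec(rv/n).as_matrix()
        for i in range(n):
            d=Q.T@st/250; r=rv/n/(np.pi/2); Q=Q@dQ
            rows.append({k:round(float(x),3) for k,x in zip(('dx','dy','dz','rx','ry','rz'),[*d,*r]) if abs(x)>.0006})
        print(json.dumps(rows).replace('"',"'")); p,R=P,Rt
def st():
    o=env.observe(); q=o['ee_pos']-TOE
    print(o['clock'],'tcp',o['ee_pos'],'toe-frame x,z,lat',np.array([q@bx,q[2],q@ax]),'gap',o['finger_gap'],o['finger_force'],'F',o['contact_force'],'J',o['joints'])
E
python3 - <<'E'
from h import *
plan([(np.array([442.5,-352,245]),tilt(0),8),(np.array([442.5,-352,177]),tilt(0),5)])
E
```

```text
[{'dx': 0.121, 'dy': -0.007, 'rz': 0.027}, {'dx': 0.12, 'dy': -0.012, 'rz': 0.027}, {'dx': 0.12, 'dy': -0.017, 'rz': 0.027}, {'dx': 0.119, 'dy': -0.022, 'rz': 0.027}, {'dx': 0.118, 'dy': -0.027, 'rz': 0.027}, {'dx': 0.117, 'dy': -0.032, 'rz': 0.027}, {'dx': 0.115, 'dy': -0.037, 'rz': 0.027}, {'dx': 0.113, 'dy': -0.042, 'rz': 0.027}]
[{'dz': 0.054}, {'dz': 0.054}, {'dz': 0.054}, {'dz': 0.054}, {'dz': 0.054}]
```

Emit:
{"op": "send_rows", "data": {
  "moves": [
    {"dx": 0.12, "dy": -0.007, "rz": 0.027},
    {"dx": 0.12, "dy": -0.012, "rz": 0.027},
    {"dx": 0.12, "dy": -0.017, "rz": 0.027},
    {"dx": 0.12, "dy": -0.022, "rz": 0.027},
    {"dx": 0.118, "dy": -0.027, "rz": 0.027},
    {"dx": 0.117, "dy": -0.032, "rz": 0.027},
    {"dx": 0.115, "dy": -0.037, "rz": 0.027},
    {"dx": 0.113, "dy": -0.042, "rz": 0.027}
  ],
  "gripper": 1
}}

```text
$.moves[0]: bad value
```

Run:
```python
from h import *
st()
p,W,_=shot('wrist','w0.png')
z=W[...,2]; m=(z>172)&(z<200)&(np.abs(W[...,0]-442)<40)&(np.abs(W[...,1]+352)<45)
g=W[m]; print(len(g),g.mean(0),np.percentile(g,[3,97],0)); 
m=(z>108)&(z<124)&(np.abs(W[...,0]-442)<80)&(np.abs(W[...,1]+352)<80); print(cv2.minAreaRect(W[m][:,:2].astype(np.float32)))
```

```text
0.1 tcp [ 231.778 -470.414  244.55 ] toe-frame x,z,lat [-481.517  244.55  -377.39 ] gap 85.63271778044546 0.0 F [-0.178  1.176  0.045] J [-1.113  0.261 -0.139  1.173  0.     1.571]<stdin>:5: RuntimeWarning: Mean of empty slice.
  ret = um.true_divide(
Traceback (most recent call last):
IndexError: index -1 is out of bounds for axis 0 with size 0
```

View pics/w0.png

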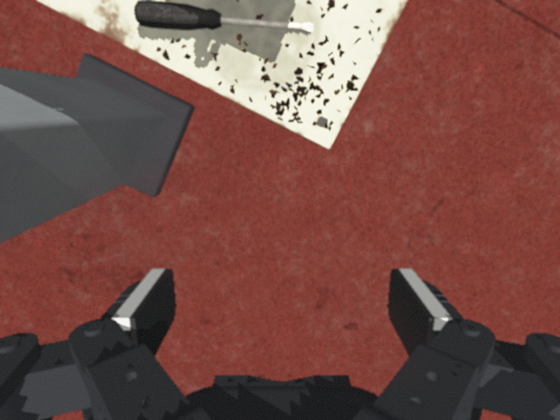

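The wrist picture shows only the table corner at (330,145) and the open fingers. The move was refused because every row needs all six keys.

Emit:
{"op": "send_rows", "data": {
  "moves": [
    {"dx": 0.12, "dy": -0.007, "dz": 0, "rx": 0, "ry": 0, "rz": 0.027},
    {"dx": 0.12, "dy": -0.012, "dz": 0, "rx": 0, "ry": 0, "rz": 0.027},
    {"dx": 0.12, "dy": -0.017, "dz": 0, "rx": 0, "ry": 0, "rz": 0.027},
    {"dx": 0.12, "dy": -0.022, "dz": 0, "rx": 0, "ry": 0, "rz": 0.027},
    {"dx": 0.118, "dy": -0.027, "dz": 0, "rx": 0, "ry": 0, "rz": 0.027},
    {"dx": 0.117, "dy": -0.032, "dz": 0, "rx": 0, "ry": 0, "rz": 0.027},
    {"dx": 0.115, "dy": -0.037, "dz": 0, "rx": 0, "ry": 0, "rz": 0.027},
    {"dx": 0.113, "dy": -0.042, "dz": 0, "rx": 0, "ry": 0, "rz": 0.027}
  ],
  "gripper": 1
}}

```text
clock: 0.95
ee_pos: [443.5, -351.0, 244.9]
orientation: [[0.993, 0.117, -0.001], [0.117, -0.993, 0.0], [-0.001, -0.0, -1.0]]
contact_force: [1.0, -0.5, -0.2]
finger_gap: 85.2
finger_force: 0.0
```

```bash
sed -i "s/ if abs(x)>.0006}/}/; s/round(float(x),3)/round(float(x),3)+0/" h.py
python3 - <<'E'
from h import *
st()
p,W,_=shot('wrist','w1.png')
z=W[...,2]; m=(z>172)&(z<200)&(np.abs(W[...,0]-442)<40)&(np.abs(W[...,1]+352)<45)
g=W[m]; print(len(g))
if len(g): print(g.mean(0),np.percentile(g,[3,97],0),cv2.minAreaRect(g[:,:2].astype(np.float32)))
m=(z>108)&(z<124)&(np.abs(W[...,0]-442)<80)&(np.abs(W[...,1]+352)<80); print(cv2.minAreaRect(W[m][:,:2].astype(np.float32)))
st()
E
```

```text
0.95 tcp [ 443.496 -351.04   244.94 ] toe-frame x,z,lat [-388.051  244.94  -153.027] gap 85.1904645768912 0.0 F [ 0.969 -0.484 -0.182] J [-0.67   0.331 -0.038  1.203 -0.     2.355]
2945
[ 445.008 -350.486  187.231] [[ 407.162 -358.326  183.423]
 [ 478.363 -342.933  189.624]] ((442.09515380859375, -350.97210693359375), (80.70073699951172, 13.429220199584961), 6.377354145050049)
((444.8162841796875, -357.9013366699219), (119.56554412841797, 113.78595733642578), 6.250223636627197)
1.0 tcp [ 447.5   -349.09   244.794] toe-frame x,z,lat [-386.589  244.794 -148.82 ] gap 85.52418418677031 0.0 F [ 4.058  0.7   -0.169] J [-0.665  0.333 -0.035  1.202  0.004  2.358]
```

Emit:
{"op": "send_rows", "data": {
  "moves": [
    {"dx": 0, "dy": 0, "dz": 0, "rx": 0, "ry": 0, "rz": -0.095},
    {"dx": 0, "dy": 0, "dz": 0, "rx": 0, "ry": 0, "rz": -0.095},
    {"dx": 0, "dy": 0, "dz": 0, "rx": 0, "ry": 0, "rz": -0.095},
    {"dx": 0, "dy": 0, "dz": 0, "rx": 0, "ry": 0, "rz": -0.095},
    {"dx": 0, "dy": 0, "dz": 0, "rx": 0, "ry": 0, "rz": -0.095},
    {"dx": 0, "dy": 0, "dz": 0, "rx": 0, "ry": 0, "rz": -0.095},
    {"dx": 0, "dy": 0, "dz": 0, "rx": 0, "ry": 0, "rz": -0.095},
    {"dx": 0, "dy": 0, "dz": 0, "rx": 0, "ry": 0, "rz": -0.095}
  ]
}}

```text
clock: 1.8
ee_pos: [442.3, -351.9, 244.9]
orientation: [[0.25, 0.968, -0.001], [0.968, -0.25, 0.001], [0.0, -0.001, -1.0]]
contact_force: [0.4, -0.4, -0.7]
finger_gap: 85.5
finger_force: 0.0
```

Emit:
{"op": "send_rows", "data": {
  "moves": [
    {"dx": 0, "dy": 0, "dz": 0, "rx": 0, "ry": 0, "rz": -0.095},
    {"dx": 0, "dy": 0, "dz": 0, "rx": 0, "ry": 0, "rz": -0.095},
    {"dx": 0, "dy": 0, "dz": 0, "rx": 0, "ry": 0, "rz": -0.095},
    {"dx": 0, "dy": 0, "dz": 0, "rx": 0, "ry": 0, "rz": -0.095},
    {"dx": 0, "dy": 0, "dz": 0, "rx": 0, "ry": 0, "rz": -0.095},
    {"dx": 0, "dy": 0, "dz": 0, "rx": 0, "ry": 0, "rz": -0.095},
    {"dx": 0, "dy": 0, "dz": 0, "rx": 0, "ry": 0, "rz": -0.095},
    {"dx": 0, "dy": 0, "dz": 0, "rx": 0, "ry": 0, "rz": -0.095}
  ]
}}

```text
clock: 2.6
ee_pos: [442.3, -351.9, 244.9]
orientation: [[-0.809, 0.588, -0.001], [0.588, 0.809, 0.001], [0.001, 0.0, -1.0]]
contact_force: [-0.6, -0.1, -0.4]
finger_gap: 85.2
finger_force: 0.0
```

Emit:
{"op": "send_rows", "data": {
  "moves": [
    {"dx": 0, "dy": 0, "dz": 0, "rx": 0, "ry": 0, "rz": -0.095},
    {"dx": 0, "dy": 0, "dz": 0, "rx": 0, "ry": 0, "rz": -0.095},
    {"dx": 0, "dy": 0, "dz": 0, "rx": 0, "ry": 0, "rz": -0.095},
    {"dx": 0, "dy": 0, "dz": 0, "rx": 0, "ry": 0, "rz": -0.095},
    {"dx": 0, "dy": 0, "dz": 0, "rx": 0, "ry": 0, "rz": -0.095},
    {"dx": 0, "dy": 0, "dz": 0, "rx": 0, "ry": 0, "rz": 0},
    {"dx": 0, "dy": 0, "dz": 0, "rx": 0, "ry": 0, "rz": 0}
  ]
}}

```text
clock: 3.3
ee_pos: [442.5, -351.9, 245.1]
orientation: [[-0.994, -0.107, -0.0], [-0.107, 0.994, 0.0], [0.0, 0.0, -1.0]]
contact_force: [-0.3, -0.2, -1.0]
finger_gap: 85.5
finger_force: 0.0
```

Run:
```python
from h import *
st()
p,W,_=shot('wrist','w2.png')
z=W[...,2]; m=(z>172)&(z<200)&(np.abs(W[...,0]-442)<40)&(np.abs(W[...,1]+352)<45)
g=W[m]; print(len(g))
if len(g): print(g.mean(0),np.percentile(g,[3,97],0),cv2.minAreaRect(g[:,:2].astype(np.float32)))
plan([(np.array([443,-351,177]),tilt(0,-1),6)])
```

```text
3.3 tcp [ 442.456 -351.879  245.055] toe-frame x,z,lat [-388.761  245.055 -154.159] gap 85.51263889852085 0.0 F [-0.343 -0.17  -0.953] J [-0.672  0.33  -0.038  1.203  0.    -0.779]
3013
[ 439.03  -350.834  187.257] [[ 405.641 -358.383  183.051]
 [ 476.59  -343.059  189.755]] ((441.90692138671875, -350.480224609375), (80.7642593383789, 13.957237243652344), 6.378425121307373)
[{'dx': 0.0, 'dy': 0.001, 'dz': 0.045, 'rx': 0.0, 'ry': 0.0, 'rz': -0.001}, {'dx': 0.0, 'dy': 0.001, 'dz': 0.045, 'rx': 0.0, 'ry': 0.0, 'rz': -0.001}, {'dx': 0.0, 'dy': 0.001, 'dz': 0.045, 'rx': 0.0, 'ry': 0.0, 'rz': -0.001}, {'dx': 0.0, 'dy': 0.001, 'dz': 0.045, 'rx': 0.0, 'ry': 0.0, 'rz': -0.001}, {'dx': 0.0, 'dy': 0.001, 'dz': 0.045, 'rx': 0.0, 'ry': 0.0, 'rz': -0.001}, {'dx': 0.0, 'dy': 0.001, 'dz': 0.045, 'rx': 0.0, 'ry': 0.0, 'rz': -0.001}]
```

Emit:
{"op": "send_rows", "data": {
  "moves": [
    {"dx": 0, "dy": 0.001, "dz": 0.045, "rx": 0, "ry": 0, "rz": -0.001},
    {"dx": 0, "dy": 0.001, "dz": 0.045, "rx": 0, "ry": 0, "rz": -0.001},
    {"dx": 0, "dy": 0.001, "dz": 0.045, "rx": 0, "ry": 0, "rz": -0.001},
    {"dx": 0, "dy": 0.001, "dz": 0.045, "rx": 0, "ry": 0, "rz": -0.001},
    {"dx": 0, "dy": 0.001, "dz": 0.045, "rx": 0, "ry": 0, "rz": -0.001},
    {"dx": 0, "dy": 0.001, "dz": 0.045, "rx": 0, "ry": 0, "rz": -0.001},
    {"dx": 0, "dy": 0, "dz": 0, "rx": 0, "ry": 0, "rz": 0}
  ]
}}

```text
clock: 4.05
ee_pos: [441.4, -349.5, 175.7]
orientation: [[-0.993, -0.12, -0.003], [-0.12, 0.993, 0.002], [0.003, 0.003, -1.0]]
contact_force: [0.2, -0.4, 0.2]
finger_gap: 85.1
finger_force: 0.0
```

Emit:
{"op": "send_rows", "data": {
  "moves": [
    {"dx": 0, "dy": 0, "dz": 0, "rx": 0, "ry": 0, "rz": 0},
    {"dx": 0, "dy": 0, "dz": 0, "rx": 0, "ry": 0, "rz": 0},
    {"dx": 0, "dy": 0, "dz": 0, "rx": 0, "ry": 0, "rz": 0},
    {"dx": 0, "dy": 0, "dz": 0, "rx": 0, "ry": 0, "rz": 0},
    {"dx": 0, "dy": 0, "dz": 0, "rx": 0, "ry": 0, "rz": 0},
    {"dx": 0, "dy": 0, "dz": 0, "rx": 0, "ry": 0, "rz": 0},
    {"dx": 0, "dy": 0, "dz": 0, "rx": 0, "ry": 0, "rz": 0},
    {"dx": 0, "dy": 0, "dz": 0, "rx": 0, "ry": 0, "rz": 0}
  ],
  "gripper": -1
}}

```text
clock: 4.85
ee_pos: [442.8, -350.7, 178.3]
orientation: [[-0.993, -0.12, 0.001], [-0.12, 0.993, -0.001], [-0.001, -0.001, -1.0]]
contact_force: [-0.4, 1.1, 3.9]
finger_gap: 12.0
finger_force: 58.5
```

Emit:
{"op": "send_rows", "data": {
  "moves": [
    {"dx": 0, "dy": 0, "dz": -0.02, "rx": 0, "ry": 0, "rz": 0},
    {"dx": 0, "dy": 0, "dz": -0.03, "rx": 0, "ry": 0, "rz": 0},
    {"dx": 0, "dy": 0, "dz": -0.05, "rx": 0, "ry": 0, "rz": 0},
    {"dx": 0, "dy": 0, "dz": -0.05, "rx": 0, "ry": 0, "rz": 0},
    {"dx": 0, "dy": 0, "dz": -0.05, "rx": 0, "ry": 0, "rz": 0},
    {"dx": 0, "dy": 0, "dz": 0, "rx": 0, "ry": 0, "rz": 0},
    {"dx": 0, "dy": 0, "dz": 0, "rx": 0, "ry": 0, "rz": 0},
    {"dx": 0, "dy": 0, "dz": 0, "rx": 0, "ry": 0, "rz": 0}
  ]
}}

```text
clock: 5.65
ee_pos: [441.9, -350.0, 226.8]
orientation: [[-0.993, -0.12, -0.002], [-0.12, 0.993, 0.001], [0.001, 0.001, -1.0]]
contact_force: [-0.1, -0.3, -3.8]
finger_gap: 11.6
finger_force: 58.6
```

Run:
```python
from h import *
st()
# carry: grip hangs at bail; target: pail centre (toe x) = -55-25 => tcp x -80
o=env.observe(); 
def s(a,b,n):pass
T=tilt_abs([-85,o['ee_pos'][2],0]); print(T, T-o['ee_pos'])
p0=o['ee_pos'];R0=o['orientation'];R1=tilt(0,-1)
print((T-p0)@R1/250)
```

```text
5.65 tcp [ 441.946 -350.001  226.812] toe-frame x,z,lat [-386.835  226.812 -154.444] gap 11.581628018775419 58.55236530303955 F [-0.073 -0.304 -3.785] J [-0.67   0.336 -0.078  1.159  0.    -0.79 ]
[559.564 -32.002 226.812] [117.619 317.999   0.   ]
[-0.618  1.207  0.   ]
```

Emit:
{"op": "send_rows", "data": {
  "moves": [
    {"dx": -0.013, "dy": 0.025, "dz": 0, "rx": 0, "ry": 0, "rz": 0},
    {"dx": -0.026, "dy": 0.05, "dz": 0, "rx": 0, "ry": 0, "rz": 0},
    {"dx": -0.038, "dy": 0.075, "dz": 0, "rx": 0, "ry": 0, "rz": 0},
    {"dx": -0.046, "dy": 0.09, "dz": 0, "rx": 0, "ry": 0, "rz": 0},
    {"dx": -0.046, "dy": 0.09, "dz": 0, "rx": 0, "ry": 0, "rz": 0},
    {"dx": -0.046, "dy": 0.09, "dz": 0, "rx": 0, "ry": 0, "rz": 0},
    {"dx": -0.046, "dy": 0.09, "dz": 0, "rx": 0, "ry": 0, "rz": 0},
    {"dx": -0.046, "dy": 0.09, "dz": 0, "rx": 0, "ry": 0, "rz": 0}
  ]
}}

```text
clock: 6.45
ee_pos: [500.9, -190.0, 227.6]
orientation: [[-0.993, -0.121, -0.0], [-0.121, 0.993, 0.001], [0.0, 0.001, -1.0]]
contact_force: [0.5, -0.4, -3.9]
finger_gap: 11.9
finger_force: 58.5
```

Emit:
{"op": "send_rows", "data": {
  "moves": [
    {"dx": -0.046, "dy": 0.09, "dz": 0, "rx": 0, "ry": 0, "rz": 0},
    {"dx": -0.046, "dy": 0.09, "dz": 0, "rx": 0, "ry": 0, "rz": 0},
    {"dx": -0.046, "dy": 0.09, "dz": 0, "rx": 0, "ry": 0, "rz": 0},
    {"dx": -0.046, "dy": 0.09, "dz": 0, "rx": 0, "ry": 0, "rz": 0},
    {"dx": -0.046, "dy": 0.09, "dz": 0, "rx": 0, "ry": 0, "rz": 0},
    {"dx": -0.038, "dy": 0.075, "dz": 0, "rx": 0, "ry": 0, "rz": 0},
    {"dx": -0.026, "dy": 0.05, "dz": 0, "rx": 0, "ry": 0, "rz": 0},
    {"dx": -0.013, "dy": 0.025, "dz": 0, "rx": 0, "ry": 0, "rz": 0}
  ]
}}

```text
clock: 7.25
ee_pos: [559.1, -32.3, 227.6]
orientation: [[-0.993, -0.122, -0.0], [-0.122, 0.993, 0.0], [0.0, 0.0, -1.0]]
contact_force: [-0.8, -0.9, -3.7]
finger_gap: 11.9
finger_force: 58.5
```

Emit:
{"op": "send_rows", "data": {
  "moves": [
    {"dx": 0, "dy": 0, "dz": 0, "rx": 0, "ry": 0, "rz": 0},
    {"dx": 0, "dy": 0, "dz": 0, "rx": 0, "ry": 0, "rz": 0},
    {"dx": 0, "dy": 0, "dz": 0, "rx": 0, "ry": 0, "rz": 0},
    {"dx": 0, "dy": 0, "dz": 0, "rx": 0, "ry": 0, "rz": 0},
    {"dx": 0, "dy": 0, "dz": 0, "rx": 0, "ry": 0, "rz": 0}
  ]
}}

```text
clock: 7.75
ee_pos: [558.8, -34.8, 227.8]
orientation: [[-0.993, -0.119, -0.0], [-0.119, 0.993, -0.0], [0.0, -0.0, -1.0]]
contact_force: [0.5, -0.7, -3.8]
finger_gap: 12.0
finger_force: 58.5
```

Run:
```python
from h import *
st()
p,W,_=shot('top'); q,V,_=shot('scene','s1.png')
cv2.imwrite('pics/c1.png',np.hstack([cv2.resize(p[140:290,140:310],None,fx=2.2,fy=2.2),cv2.resize(q[190:340,150:330],None,fx=2.2,fy=2.2)]))
```

```text
7.75 tcp [558.801 -34.844 227.842] toe-frame x,z,lat [-87.732 227.842  -1.095] gap 12.049055412383998 58.52546274662018 F [ 0.452 -0.684 -3.836] J [-0.062  0.327 -0.088  1.156 -0.    -0.181]
```

View pics/c1.png

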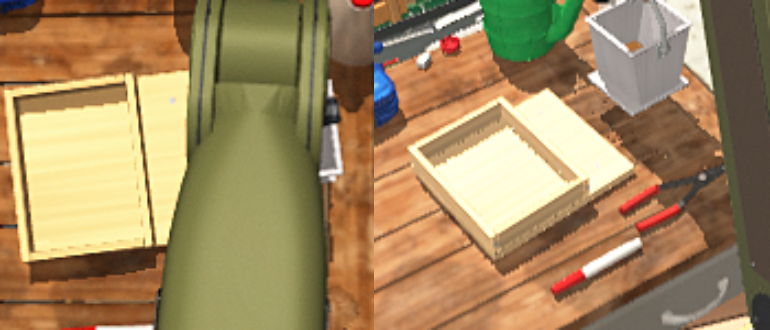

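The pail hangs near upright in front of the foot board, with an offcut visible inside; the arm hides it in the top view. I'll measure its tilt from the scene cloud.

Run:
```python
from h import *
p,W,m=shot('scene')
d=W-TOE; X=d@bx; Z=W[...,2]; L=d@ax
M=(X>-190)&(X<0)&(Z>25)&(Z<175)&(np.abs(L)<75)
print(M.sum())
for l0 in range(-60,60,15):
  s=M&(L>=l0)&(L<l0+15)
  if s.sum()>10:
    print(l0,s.sum(),'front max x by z:',[(z,round(float(np.nanmax(X[s&(Z>=z)&(Z<z+10)])),0),round(float(np.nanmin(X[s&(Z>=z)&(Z<z+10)])),0)) for z in range(25,175,15) if (s&(Z>=z)&(Z<z+10)).any()])
```

```text
1834
-60 689 front max x by z: [(40, -90.0, -125.0), (55, -36.0, -145.0), (70, -51.0, -134.0), (85, -51.0, -131.0), (100, -49.0, -136.0), (115, -46.0, -141.0), (130, -45.0, -145.0), (145, -43.0, -150.0), (160, -39.0, -151.0)]
-45 111 front max x by z: [(55, -35.0, -142.0), (70, -52.0, -54.0), (85, -49.0, -53.0), (100, -50.0, -51.0), (115, -47.0, -49.0), (130, -45.0, -48.0), (145, -43.0, -144.0), (160, -38.0, -151.0)]
-30 129 front max x by z: [(55, -36.0, -57.0), (70, -52.0, -57.0), (85, -49.0, -55.0), (100, -47.0, -51.0), (115, -46.0, -50.0), (130, -45.0, -146.0), (145, -44.0, -148.0), (160, -39.0, -152.0)]
-15 120 front max x by z: [(40, -40.0, -40.0), (55, -36.0, -57.0), (70, -52.0, -54.0), (85, -50.0, -51.0), (100, -49.0, -51.0), (115, -47.0, -138.0), (130, -46.0, -141.0), (145, -43.0, -147.0), (160, -39.0, -149.0)]
0 130 front max x by z: [(55, -35.0, -57.0), (70, -51.0, -56.0), (85, -50.0, -53.0), (100, -48.0, -138.0), (115, -46.0, -140.0), (130, -44.0, -143.0), (145, -42.0, -146.0), (160, -37.0, -151.0)]
15 159 front max x by z: [(40, -40.0, -40.0), (55, -36.0, -58.0), (70, -53.0, -55.0), (85, -51.0, -135.0), (100, -49.0, -137.0), (115, -47.0, -140.0), (130, -44.0, -142.0), (145, -43.0, -143.0), (160, -40.0, -151.0)]
30 433 front max x by z: [(55, -36.0, -57.0), (70, -54.0, -133.0), (85, -52.0, -136.0), (100, -50.0, -138.0), (115, -47.0, -141.0), (130, -46.0, -146.0), (145, -42.0, -146.0), (160, -40.0, -131.0)]
45 39 front max x by z: [(55, -39.0, -51.0), (70, -56.0, -56.0), (85, -54.0, -130.0), (100, -119.0, -119.0), (115, -103.0, -103.0), (130, -83.0, -138.0), (145, -59.0, -139.0), (160, -41.0, -113.0)]
```

```bash
cat >> h.py <<'E'
def lean(th, phi, b0=2., off=4., dx=0., dz=0.):
    t,b,f=np.deg2rad([th,phi+b0,phi])
    X=-8*np.sin(t)-55*np.cos(t)+100*np.sin(t); Z=55*np.sin(t)+100*np.cos(t)
    X+=82*np.sin(b)-off*np.sin(f)+dx; Z+=82*np.cos(b)-off*np.cos(f)+dz
    return tilt_abs([X,Z,-1]),tilt(phi,-1)
E
python3 - <<'E'
from h import *
st()
o=env.observe(); a=o['ee_pos']
P1=a-bz*43; P0,R0=lean(0,0,dz=2)
print((P0-TOE)@bx)
R=tilt(0,-1)
plan([(P1,R,5),(np.array([*(P0-4*bx)[:2],P1[2]]),R,5),(P0,R,2)])
print(); plan([(*lean(20,16),8),(*lean(40,34),8),(*lean(62,55),8)],start=(P0,R))
E
```

```text
7.9 tcp [558.878 -34.548 227.818] toe-frame x,z,lat [-87.447 227.818  -0.983] gap 12.17707597494167 58.52566838264465 F [-0.008  0.346 -5.065] J [-0.062  0.327 -0.088  1.156 -0.    -0.181]
-52.13824127039492
[{'dx': 0.0, 'dy': 0.0, 'dz': 0.034, 'rx': 0.0, 'ry': 0.0, 'rz': 0.0}, {'dx': 0.0, 'dy': 0.0, 'dz': 0.034, 'rx': 0.0, 'ry': 0.0, 'rz': 0.0}, {'dx': 0.0, 'dy': 0.0, 'dz': 0.034, 'rx': 0.0, 'ry': 0.0, 'rz': 0.0}, {'dx': 0.0, 'dy': 0.0, 'dz': 0.034, 'rx': 0.0, 'ry': 0.0, 'rz': 0.0}, {'dx': 0.0, 'dy': 0.0, 'dz': 0.034, 'rx': 0.0, 'ry': 0.0, 'rz': 0.0}]
[{'dx': 0.0, 'dy': 0.025, 'dz': 0.0, 'rx': 0.0, 'ry': 0.0, 'rz': 0.0}, {'dx': 0.0, 'dy': 0.025, 'dz': 0.0, 'rx': 0.0, 'ry': 0.0, 'rz': 0.0}, {'dx': 0.0, 'dy': 0.025, 'dz': 0.0, 'rx': 0.0, 'ry': 0.0, 'rz': 0.0}, {'dx': 0.0, 'dy': 0.025, 'dz': 0.0, 'rx': 0.0, 'ry': 0.0, 'rz': 0.0}, {'dx': 0.0, 'dy': 0.025, 'dz': 0.0, 'rx': 0.0, 'ry': 0.0, 'rz': 0.0}]
[{'dx': 0.0, 'dy': 0.008, 'dz': 0.01, 'rx': 0.0, 'ry': 0.0, 'rz': 0.0}, {'dx': 0.0, 'dy': 0.008, 'dz': 0.01, 'rx': 0.0, 'ry': 0.0, 'rz': 0.0}]

[{'dx': 0.0, 'dy': 0.028, 'dz': -0.003, 'rx': 
[... 1050 characters left out ...]
25, 'ry': 0.0, 'rz': 0.0}, {'dx': 0.0, 'dy': 0.028, 'dz': -0.01, 'rx': 0.025, 'ry': 0.0, 'rz': 0.0}]
[{'dx': 0.0, 'dy': 0.034, 'dz': -0.001, 'rx': 0.029, 'ry': 0.0, 'rz': 0.0}, {'dx': 0.0, 'dy': 0.034, 'dz': -0.002, 'rx': 0.029, 'ry': 0.0, 'rz': 0.0}, {'dx': 0.0, 'dy': 0.034, 'dz': -0.004, 'rx': 0.029, 'ry': 0.0, 'rz': 0.0}, {'dx': 0.0, 'dy': 0.034, 'dz': -0.006, 'rx': 0.029, 'ry': 0.0, 'rz': 0.0}, {'dx': 0.0, 'dy': 0.034, 'dz': -0.007, 'rx': 0.029, 'ry': 0.0, 'rz': 0.0}, {'dx': 0.0, 'dy': 0.033, 'dz': -0.009, 'rx': 0.029, 'ry': 0.0, 'rz': 0.0}, {'dx': 0.0, 'dy': 0.033, 'dz': -0.01, 'rx': 0.029, 'ry': 0.0, 'rz': 0.0}, {'dx': 0.0, 'dy': 0.032, 'dz': -0.012, 'rx': 0.029, 'ry': 0.0, 'rz': 0.0}]
```

Emit:
{"op": "send_rows", "data": {
  "moves": [
    {"dx": 0, "dy": 0, "dz": 0.034, "rx": 0, "ry": 0, "rz": 0},
    {"dx": 0, "dy": 0, "dz": 0.034, "rx": 0, "ry": 0, "rz": 0},
    {"dx": 0, "dy": 0, "dz": 0.034, "rx": 0, "ry": 0, "rz": 0},
    {"dx": 0, "dy": 0, "dz": 0.034, "rx": 0, "ry": 0, "rz": 0},
    {"dx": 0, "dy": 0, "dz": 0.034, "rx": 0, "ry": 0, "rz": 0},
    {"dx": 0, "dy": 0.025, "dz": 0, "rx": 0, "ry": 0, "rz": 0},
    {"dx": 0, "dy": 0.025, "dz": 0, "rx": 0, "ry": 0, "rz": 0}
  ]
}}

```text
clock: 8.6
ee_pos: [557.1, -21.4, 184.9]
orientation: [[-0.993, -0.119, -0.001], [-0.119, 0.993, 0.0], [0.001, 0.0, -1.0]]
contact_force: [0.3, -0.0, -3.4]
finger_gap: 12.1
finger_force: 58.6
```

Emit:
{"op": "send_rows", "data": {
  "moves": [
    {"dx": 0, "dy": 0.025, "dz": 0, "rx": 0, "ry": 0, "rz": 0},
    {"dx": 0, "dy": 0.025, "dz": 0, "rx": 0, "ry": 0, "rz": 0},
    {"dx": 0, "dy": 0.025, "dz": 0, "rx": 0, "ry": 0, "rz": 0},
    {"dx": 0, "dy": 0.008, "dz": 0.01, "rx": 0, "ry": 0, "rz": 0},
    {"dx": 0, "dy": 0.008, "dz": 0.01, "rx": 0, "ry": 0, "rz": 0},
    {"dx": 0, "dy": 0, "dz": 0, "rx": 0, "ry": 0, "rz": 0},
    {"dx": 0, "dy": 0, "dz": 0, "rx": 0, "ry": 0, "rz": 0}
  ]
}}

```text
clock: 9.3
ee_pos: [554.6, 0.6, 180.1]
orientation: [[-0.993, -0.12, -0.0], [-0.12, 0.993, -0.0], [0.0, -0.0, -1.0]]
contact_force: [-0.9, 0.5, -4.4]
finger_gap: 11.9
finger_force: 58.6
```

Run:
```python
from h import *
p,W,m=shot('scene')
st()
d=W-TOE; X=d@bx; Z=W[...,2]; L=d@ax
M=(X>-150)&(X<40)&(Z>3)&(Z<120)&(np.abs(L)<40)
for z in range(3,118,8):
  s=M&(Z>=z)&(Z<z+8)
  if s.any(): print(z,s.sum(),np.percentile(X[s],[2,50,98]))
```

```text
9.35 tcp [554.736   0.562 180.226] toe-frame x,z,lat [-52.094 180.226  -0.939] gap 11.924302218930269 58.58717501163483 F [-1.402 -0.09  -4.189] J [ 0.001  0.345 -0.189  1.036 -0.    -0.119]
3 93 [-118.042  -13.511   30.502]
11 246 [-23.222  15.323  38.84 ]
19 38 [-43.466  -8.812  35.361]
27 22 [-97.104 -20.637 -17.189]
35 69 [-101.     -70.289  -16.412]
43 38 [-99.857 -63.203 -15.374]
51 42 [-103.697  -74.703  -14.443]
59 49 [-105.679  -62.702  -12.703]
67 42 [-104.553  -69.725  -12.676]
75 46 [-106.178  -43.172  -11.213]
83 50 [-107.695  -48.463   -8.853]
91 57 [-110.046  -97.139   -8.331]
99 45 [-110.965  -52.196   -7.045]
107 55 [-113.559 -106.941   -4.901]
115 62 [-115.559  -54.67    -2.325]
```

Emit:
{"op": "send_rows", "data": {
  "moves": [
    {"dx": 0, "dy": 0.028, "dz": -0.003, "rx": 0.022, "ry": 0, "rz": 0},
    {"dx": 0, "dy": 0.028, "dz": -0.004, "rx": 0.022, "ry": 0, "rz": 0},
    {"dx": 0, "dy": 0.028, "dz": -0.005, "rx": 0.022, "ry": 0, "rz": 0},
    {"dx": 0, "dy": 0.028, "dz": -0.006, "rx": 0.022, "ry": 0, "rz": 0},
    {"dx": 0, "dy": 0.027, "dz": -0.007, "rx": 0.022, "ry": 0, "rz": 0},
    {"dx": 0, "dy": 0.027, "dz": -0.008, "rx": 0.022, "ry": 0, "rz": 0},
    {"dx": 0, "dy": 0.027, "dz": -0.009, "rx": 0.022, "ry": 0, "rz": 0},
    {"dx": 0, "dy": 0.026, "dz": -0.01, "rx": 0.022, "ry": 0, "rz": 0}
  ]
}}

```text
clock: 10.15
ee_pos: [548.1, 56.7, 186.8]
orientation: [[-0.993, -0.115, 0.033], [-0.119, 0.955, -0.272], [-0.0, -0.274, -0.962]]
contact_force: [0.2, 0.4, -4.8]
finger_gap: 12.2
finger_force: 58.6
```

Emit:
{"op": "send_rows", "data": {
  "moves": [
    {"dx": 0, "dy": 0.03, "dz": -0.002, "rx": 0.025, "ry": 0, "rz": 0},
    {"dx": 0, "dy": 0.03, "dz": -0.004, "rx": 0.025, "ry": 0, "rz": 0},
    {"dx": 0, "dy": 0.03, "dz": -0.005, "rx": 0.025, "ry": 0, "rz": 0},
    {"dx": 0, "dy": 0.029, "dz": -0.006, "rx": 0.025, "ry": 0, "rz": 0},
    {"dx": 0, "dy": 0.029, "dz": -0.007, "rx": 0.025, "ry": 0, "rz": 0},
    {"dx": 0, "dy": 0.029, "dz": -0.008, "rx": 0.025, "ry": 0, "rz": 0},
    {"dx": 0, "dy": 0.029, "dz": -0.009, "rx": 0.025, "ry": 0, "rz": 0},
    {"dx": 0, "dy": 0.028, "dz": -0.01, "rx": 0.025, "ry": 0, "rz": 0}
  ]
}}

```text
clock: 10.95
ee_pos: [541.3, 115.5, 174.6]
orientation: [[-0.993, -0.098, 0.067], [-0.119, 0.825, -0.553], [-0.001, -0.557, -0.831]]
contact_force: [0.4, -1.5, -4.3]
finger_gap: 11.9
finger_force: 58.6
```

Run:
```python
from h import *
st(); P,R=lean(40,34); q=P-TOE; print(q@bx,q[2])
p,W,m=shot('scene')
d=W-TOE; X=d@bx; Z=W[...,2]; L=d@ax
M=(X>-90)&(X<100)&(Z>20)&(Z<150)&(np.abs(L)<45)
for z in range(20,150,10):
  s=M&(Z>=z)&(Z<z+10)
  if s.any(): print(z,s.sum(),np.percentile(X[s],[2,50,98]))
```

```text
10.95 tcp [541.252 115.512 174.639] toe-frame x,z,lat [ 63.644 174.639  -0.717] gap 11.878336980696433 58.612189292907715 F [ 0.4   -1.5   -4.336] J [ 0.501  0.498 -0.108  1.209 -0.543  0.45 ]
62.96563479371763 174.981006093183
20 52 [ 9.616 87.805 95.308]
30 52 [-9.049 87.159 90.832]
40 108 [-15.261  80.454  90.282]
50 82 [-66.674  21.391  90.065]
60 100 [-67.431 -20.568  34.518]
70 120 [-75.409 -26.445  45.257]
80 102 [-56.496  29.172  66.301]
90 126 [-50.232  57.796  68.137]
100 40 [-47.195 -15.266  55.554]
110 36 [-41.213 -11.638  26.588]
120 27 [-35.545 -16.397  10.797]
130 36 [-29.577  -8.144  13.617]
140 18 [-24.979  -8.765   9.992]
```

Run:
```python
from h import *
p,W,m=shot('scene')
cv2.imwrite('pics/c2.png',cv2.resize(p[170:300,170:330],None,fx=4.5,fy=4.5,interpolation=cv2.INTER_CUBIC))
d=W-TOE; np.save('s2.npy',np.dstack([d@bx,W[...,2],d@ax]))
```

```text
(no output)
```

View pics/c2.png

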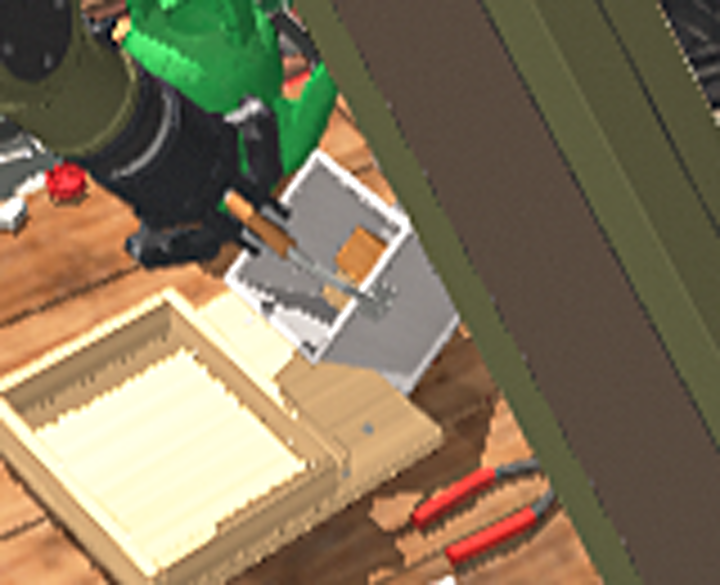

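The pail is leaning toward the box with the offcuts inside. The near front rim corner is at crop (405,388), so I'll check where it sits relative to the board edge.

Run:
```python
from h import *
S=np.load('s2.npy')
for v in range(240,260,2):
  print(v,[tuple(int(round(float(x))) if x==x else None for x in S[v,u]) for u in range(250,270,3)])
```

```text
240 [(27, 107, -57), (18, 103, -59), (4, 91, -56), (-9, 82, -55), (-22, 73, -53), (-31, 68, -55), (-45, 57, -53)]
242 [(28, 99, -57), (13, 86, -52), (4, 82, -55), (-7, 75, -56), (-18, 70, -58), (-34, 55, -52), (-44, 50, -54)]
244 [(25, 86, -53), (14, 78, -53), (3, 71, -53), (-8, 65, -55), (-21, 55, -53), (-28, 56, -60), (-44, 41, -54)]
246 [(25, 77, -53), (15, 71, -54), (3, 63, -54), (-8, 56, -54), (-20, 47, -53), (-33, 38, -52), (-41, 37, -58)]
248 [(28, 72, -55), (16, 64, -55), (3, 53, -53), (-10, 42, -50), (-19, 40, -55), (-32, 31, -54), (-57, 2, -38)]
250 [(26, 60, -53), (14, 51, -52), (4, 45, -53), (-7, 39, -54), (-19, 31, -55), (-30, 24, -56), (-52, -1, -43)]
252 [(5, 12, -22), (-6, 7, -24), (7, 42, -57), (-8, 28, -53), (-21, 19, -52), (-40, -2, -43), (-45, 1, -51)]
254 [(13, 17, -33), (5, 15, -37), (-6, 9, -39), (-11, 14, -49), (-19, 12, -54), (-36, -5, -47), (-39, 2, -59)]
256 [(20, 20, -42), (11, 16, -45), (3, 16, -51), (-7, 10, -53), (-22, -2, -50), (-29, -2, -56), (-35, -1, -64)]
258 [(23, 15, -45), (17, 17, -53), (9, 17, -58), (1, 14, -63), (-15, -1, -58), (-23, -2, -63), (-30, -1, -70)]
```

Run:
```python
from h import *
plan([(*lean(52,46,dz=-4),5),(*lean(63,57,dz=-5),5)])
```

```text
[{'dx': 0.0, 'dy': 0.031, 'dz': 0.0, 'rx': 0.027, 'ry': 0.0, 'rz': 0.0}, {'dx': 0.0, 'dy': 0.03, 'dz': -0.002, 'rx': 0.027, 'ry': 0.0, 'rz': 0.0}, {'dx': 0.0, 'dy': 0.03, 'dz': -0.003, 'rx': 0.027, 'ry': 0.0, 'rz': 0.0}, {'dx': 0.0, 'dy': 0.03, 'dz': -0.004, 'rx': 0.027, 'ry': 0.0, 'rz': 0.0}, {'dx': 0.0, 'dy': 0.03, 'dz': -0.006, 'rx': 0.027, 'ry': 0.0, 'rz': 0.0}]
[{'dx': 0.0, 'dy': 0.029, 'dz': -0.003, 'rx': 0.024, 'ry': 0.0, 'rz': 0.0}, {'dx': 0.0, 'dy': 0.029, 'dz': -0.004, 'rx': 0.024, 'ry': 0.0, 'rz': 0.0}, {'dx': 0.0, 'dy': 0.028, 'dz': -0.005, 'rx': 0.024, 'ry': 0.0, 'rz': 0.0}, {'dx': 0.0, 'dy': 0.028, 'dz': -0.006, 'rx': 0.024, 'ry': 0.0, 'rz': 0.0}, {'dx': 0.0, 'dy': 0.028, 'dz': -0.007, 'rx': 0.024, 'ry': 0.0, 'rz': 0.0}]
```

Emit:
{"op": "send_rows", "data": {
  "moves": [
    {"dx": 0, "dy": 0.031, "dz": 0, "rx": 0.027, "ry": 0, "rz": 0},
    {"dx": 0, "dy": 0.03, "dz": -0.002, "rx": 0.027, "ry": 0, "rz": 0},
    {"dx": 0, "dy": 0.03, "dz": -0.003, "rx": 0.027, "ry": 0, "rz": 0},
    {"dx": 0, "dy": 0.03, "dz": -0.004, "rx": 0.027, "ry": 0, "rz": 0},
    {"dx": 0, "dy": 0.03, "dz": -0.006, "rx": 0.027, "ry": 0, "rz": 0}
  ]
}}

```text
clock: 11.55
ee_pos: [538.4, 146.7, 155.4]
orientation: [[-0.993, -0.081, 0.088], [-0.119, 0.69, -0.714], [-0.003, -0.719, -0.695]]
contact_force: [-0.3, 0.3, -0.0]
finger_gap: 12.3
finger_force: 59.3
```

Emit:
{"op": "send_rows", "data": {
  "moves": [
    {"dx": 0, "dy": 0.029, "dz": -0.003, "rx": 0.024, "ry": 0, "rz": 0},
    {"dx": 0, "dy": 0.029, "dz": -0.004, "rx": 0.024, "ry": 0, "rz": 0},
    {"dx": 0, "dy": 0.028, "dz": -0.005, "rx": 0.024, "ry": 0, "rz": 0},
    {"dx": 0, "dy": 0.028, "dz": -0.006, "rx": 0.024, "ry": 0, "rz": 0},
    {"dx": 0, "dy": 0.028, "dz": -0.007, "rx": 0.024, "ry": 0, "rz": 0},
    {"dx": 0, "dy": 0, "dz": 0, "rx": 0, "ry": 0, "rz": 0},
    {"dx": 0, "dy": 0, "dz": 0, "rx": 0, "ry": 0, "rz": 0}
  ]
}}

```text
clock: 12.25
ee_pos: [534.9, 174.5, 131.5]
orientation: [[-0.993, -0.064, 0.102], [-0.12, 0.545, -0.83], [-0.002, -0.836, -0.549]]
contact_force: [0.1, 3.1, 3.2]
finger_gap: 11.9
finger_force: 59.6
```

```bash
cat >> h.py <<'E'
def fit(name='scene', lo=(-150,150), zr=(22,200), lr=60, guess=(60,-7,0), save=None):
    """fit pail (theta, lower front corner x,z) to cloud using outline in (box x, z) plane from lateral side wall"""
    p,W,m=shot(name,save); d=W-TOE; X=(d@bx); Z=W[...,2]; L=d@ax
    return p,X,Z,L
E
python3 - <<'E'
from h import *
st()
p,X,Z,L=fit()
# near side wall of pail faces robot: lateral ~ -50 ; its outline hull
M=(np.abs(L+52)<7)&(Z>20)&(X>-120)&(X<140)&(Z<160)
P=np.c_[X[M],Z[M]].astype(np.float32); print(len(P)); r=cv2.minAreaRect(P); print(r, cv2.boxPoints(r))
print(cv2.approxPolyDP(cv2.convexHull(P),4,True)[:,0])
E
```

```text
12.25 tcp [534.949 174.518 131.548] toe-frame x,z,lat [122.982 131.548   0.01 ] gap 11.86903005322798 59.63114798069 F [0.054 3.11  3.194] J [ 0.705  0.815  0.077  1.531 -0.772  0.879]
0
((0.0, 0.0), (0.0, 0.0), 0.0) [[0. 0.]
 [0. 0.]
 [0. 0.]
 [0. 0.]]Traceback (most recent call last):
  File "<stdin>", line 7, in <module>
cv2.error: OpenCV(4.12.0) /io/opencv/modules/imgproc/src/approx.cpp:690: error: (-215:Assertion failed) npoints >= 0 && (depth == CV_32S || depth == CV_32F) in function 'approxPolyDP'
```

Emit:
{"op": "send_rows", "data": {
  "moves": [
    {"dx": 0, "dy": 0, "dz": 0, "rx": 0, "ry": 0, "rz": 0},
    {"dx": 0, "dy": 0, "dz": 0, "rx": 0, "ry": 0, "rz": 0},
    {"dx": 0, "dy": 0, "dz": 0, "rx": 0, "ry": 0, "rz": 0},
    {"dx": 0, "dy": 0, "dz": 0, "rx": 0, "ry": 0, "rz": 0},
    {"dx": 0, "dy": 0, "dz": -0.04, "rx": 0, "ry": 0, "rz": 0},
    {"dx": 0, "dy": 0, "dz": -0.06, "rx": 0, "ry": 0, "rz": 0},
    {"dx": 0, "dy": 0, "dz": -0.1, "rx": 0, "ry": 0, "rz": 0},
    {"dx": 0, "dy": 0, "dz": -0.1, "rx": 0, "ry": 0, "rz": 0}
  ],
  "gripper": 0
}}

```text
clock: 13.1
ee_pos: [526.0, 237.0, 172.6]
orientation: [[-0.993, -0.066, 0.1], [-0.119, 0.543, -0.831], [0.0, -0.837, -0.547]]
contact_force: [0.0, 0.7, -0.2]
finger_gap: 42.6
finger_force: 0.0
```

Run:
```python
from h import *
st()
o=env.observe()
p1=tilt_abs([170,290,0]); p2=tilt_abs([-110,290,0])
plan([(p1,tilt(27,-1),7),(p2,tilt(-30,-1),8)])
p,X,Z,L=fit('top')
cv2.imwrite('pics/c3.png',np.hstack([cv2.resize(p[140:290,130:310],None,fx=2.1,fy=2.1),cv2.resize(shot('scene')[0][170:320,150:330],None,fx=2.1,fy=2.1)]))
```

```text
13.1 tcp [526.009 236.987 172.569] toe-frame x,z,lat [186.07  172.569  -1.47 ] gap 42.59452188826952 0.0 F [ 0.029  0.677 -0.189] J [ 0.781  0.85   0.261  1.736 -0.721  0.958]
[{'dx': -0.001, 'dy': -0.061, 'dz': -0.029, 'rx': -0.047, 'ry': 0.0, 'rz': 0.0}, {'dx': -0.001, 'dy': -0.059, 'dz': -0.034, 'rx': -0.047, 'ry': 0.0, 'rz': 0.0}, {'dx': -0.001, 'dy': -0.056, 'dz': -0.038, 'rx': -0.047, 'ry': 0.0, 'rz': 0.0}, {'dx': -0.001, 'dy': -0.053, 'dz': -0.042, 'rx': -0.047, 'ry': 0.0, 'rz': 0.0}, {'dx': -0.001, 'dy': -0.05, 'dz': -0.046, 'rx': -0.047, 'ry': 0.0, 'rz': 0.0}, {'dx': -0.001, 'dy': -0.046, 'dz': -0.049, 'rx': -0.047, 'ry': 0.0, 'rz': 0.0}, {'dx': -0.001, 'dy': -0.043, 'dz': -0.053, 'rx': -0.047, 'ry': 0.0, 'rz': 0.0}]
[{'dx': 0.0, 'dy': -0.125, 'dz': 0.064, 'rx': -0.079, 'ry': 0.0, 'rz': 0.0}, {'dx': 0.0, 'dy': -0.132, 'dz': 0.048, 'rx': -0.079, 'ry': 0.0, 'rz': 0.0}, {'dx': 0.0, 'dy': -0.137, 'dz': 0.031, 'rx': -0.079, 'ry': 0.0, 'rz': 0.0}, {'dx': 0.0, 'dy': -0.139, 'dz': 0.014, 'rx': -0.079, 'ry': 0.0, 'rz': 0.0}, {'dx': 0.0, 'dy': -0.14, 'dz': -0.004, 'rx': -0.079, 'ry': 0.0, 'rz': 0.0}, {'dx': 0.0, 'dy': -0.138, 'dz': -0.021, 'rx': -0.079, 'ry': 0.0, 'rz': 0.0}, {'dx': 0.0, 'dy': -0.135, 'dz': -0.038, 'rx': -0.079, 'ry': 0.0, 'rz': 0.0}, {'dx': 0.0, 'dy': -0.129, 'dz': -0.054, 'rx': -0.079, 'ry': 0.0, 'rz': 0.0}]
```

View pics/c3.png

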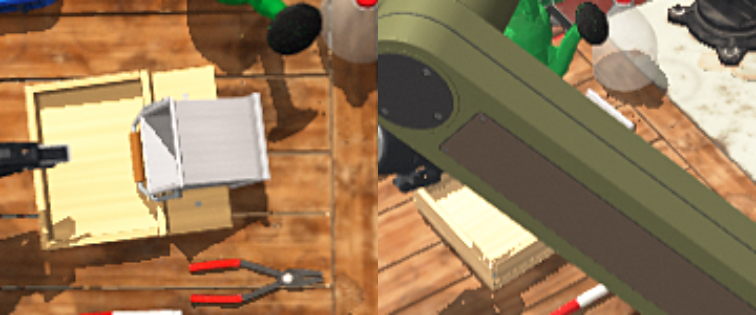

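The pail leans on the front wall (left image), its bail has dropped into the box at (137,155), and the raised back rim is at (262,138). Next I'll measure the rim from the top view.

Run:
```python
from h import *
p,X,Z,L=fit('top')
M=(Z>25)&(X>-90)&(X<100)&(np.abs(L)<70)&(Z<175)
for x in range(-75,70,6):
  s=M&(X>=x)&(X<x+6)
  if s.sum()>3: print(x,s.sum(),'z',np.percentile(Z[s],[10,50,90]),'lat',np.percentile(L[s],[3,97]))
# top face of back wall
s=M&(X>-20)&(X<45)&(np.abs(L)<35)&(Z>85); c=np.polyfit(X[s],Z[s],1); print('slope deg',np.rad2deg(np.arctan(c[0])),c)
c=np.polyfit(L[s],Z[s],1);print('lat slope',c)
s=M&(X<-35)&(Z>70);c=np.polyfit(L[s],X[s],1);print('yaw slope',c)
```

```text
-63 32 z [ 93.789  97.371 102.372] lat [-50.404  47.014]
-57 93 z [ 95.868  99.52  103.299] lat [-50.131  47.584]
-51 92 z [87.592 92.852 98.031] lat [-50.998  48.139]
-45 94 z [82.741 86.7   90.811] lat [-50.482  46.154]
-39 103 z [86.395 90.398 94.898] lat [-51.184  46.19 ]
-33 99 z [ 90.765  95.104 100.195] lat [-50.772  45.94 ]
-27 103 z [ 95.108  99.095 103.835] lat [-51.164  46.021]
-21 103 z [ 99.368 104.82  108.153] lat [-50.796  44.331]
-15 104 z [103.487 108.67  111.886] lat [-51.09   44.176]
-9 105 z [107.783 113.034 116.679] lat [-50.956  44.214]
-3 104 z [111.371 117.418 121.765] lat [-50.839  44.991]
3 102 z [117.952 122.449 126.911] lat [-50.838  44.769]
9 110 z [121.743 127.197 131.376] lat [-50.841  45.495]
15 105 z [126.701 131.07  136.013] lat [-50.782  44.958]
21 113 z [130.178 135.135 140.112] lat [-50.909  45.862]
27 111 z [136.063 140.613 145.295] lat [-50.876  45.958]
33 108 z [139.543 144.26  147.529] lat [-50.902  45.1  ]
39 120 z [143.863 151.378 155.112] lat [-52.758  47.438]
45 35 z [100.545 148.647 153.176] lat [-59.282  49.286]
51 28 z [ 97.37  107.11  137.876] lat [-61.44   58.866]
57 96 z [ 43.421  49.762 115.103] lat [-58.058  52.394]
63 105 z [45.367 50.499 99.414] lat [-57.197  51.618]
69 97 z [48.109 53.319 84.843] lat [-59.103  51.03 ]
slope deg 37.49201536663655 [  0.767 117.903]
lat slope [ -0.006 127.839]
yaw slope [ -0.003 -46.956]
```

Emit:
{"op": "send_rows", "data": {
  "moves": [
    {"dx": 0, "dy": -0.061, "dz": -0.029, "rx": -0.047, "ry": 0, "rz": 0},
    {"dx": 0, "dy": -0.059, "dz": -0.034, "rx": -0.047, "ry": 0, "rz": 0},
    {"dx": 0, "dy": -0.056, "dz": -0.038, "rx": -0.047, "ry": 0, "rz": 0},
    {"dx": 0, "dy": -0.053, "dz": -0.042, "rx": -0.047, "ry": 0, "rz": 0},
    {"dx": 0, "dy": -0.05, "dz": -0.046, "rx": -0.047, "ry": 0, "rz": 0},
    {"dx": 0, "dy": -0.046, "dz": -0.049, "rx": -0.047, "ry": 0, "rz": 0},
    {"dx": 0, "dy": -0.043, "dz": -0.053, "rx": -0.047, "ry": 0, "rz": 0}
  ]
}}

```text
clock: 13.95
ee_pos: [527.8, 219.8, 289.7]
orientation: [[-0.993, -0.107, 0.054], [-0.119, 0.884, -0.451], [0.001, -0.455, -0.891]]
contact_force: [0.2, 0.3, 0.3]
finger_gap: 42.3
finger_force: 0.0
```

Emit:
{"op": "send_rows", "data": {
  "moves": [
    {"dx": 0, "dy": -0.125, "dz": 0.064, "rx": -0.079, "ry": 0, "rz": 0},
    {"dx": 0, "dy": -0.132, "dz": 0.048, "rx": -0.079, "ry": 0, "rz": 0},
    {"dx": 0, "dy": -0.137, "dz": 0.031, "rx": -0.079, "ry": 0, "rz": 0},
    {"dx": 0, "dy": -0.139, "dz": 0.014, "rx": -0.079, "ry": 0, "rz": 0},
    {"dx": 0, "dy": -0.14, "dz": -0.004, "rx": -0.079, "ry": 0, "rz": 0},
    {"dx": 0, "dy": -0.138, "dz": -0.021, "rx": -0.079, "ry": 0, "rz": 0},
    {"dx": 0, "dy": -0.135, "dz": -0.038, "rx": -0.079, "ry": 0, "rz": 0},
    {"dx": 0, "dy": -0.129, "dz": -0.054, "rx": -0.079, "ry": 0, "rz": 0}
  ],
  "gripper": 0.3
}}

```text
clock: 14.75
ee_pos: [561.2, -59.6, 291.1]
orientation: [[-0.993, -0.104, -0.057], [-0.118, 0.86, 0.496], [-0.003, 0.499, -0.867]]
contact_force: [1.1, -0.3, 0.1]
finger_gap: 54.9
finger_force: 0.0
```

Run:
```python
from h import *
p,X,Z,L=fit('wrist',save='w4.png'); st()
M=(Z>25)&(X>-110)&(X<100)&(np.abs(L)<70)&(Z<175)
for x in range(-75,70,6):
  s=M&(X>=x)&(X<x+6)
  if s.sum()>3: print(x,s.sum(),'z',np.percentile(Z[s],[10,50,90]),'lat',np.percentile(L[s],[3,97]))
s=M&(X<-35)&(Z>70)
if s.sum()>20: c=np.polyfit(L[s],X[s],1);print('yaw slope',c)
```

```text
14.8 tcp [561.453 -68.693 285.044] toe-frame x,z,lat [-121.657  285.044   -2.469] gap 55.571109254240504 0.0 F [ 4.183 -4.15  -3.402] J [-0.364  0.485  0.194  1.542  0.459 -0.533]
-63 198 z [95.986 97.564 98.625] lat [-49.155  47.838]
-57 748 z [ 97.968  99.483 100.694] lat [-51.668  47.22 ]
-51 171 z [89.745 95.467 99.109] lat [-53.779  46.546]
-45 589 z [85.193 86.729 88.363] lat [-49.764  45.473]
-39 783 z [88.438 90.512 92.66 ] lat [-49.88   45.158]
-33 811 z [92.854 95.084 97.214] lat [-50.821  44.721]
-27 812 z [ 97.328  99.618 101.781] lat [-50.913  45.339]
-21 814 z [101.852 104.056 106.265] lat [-51.254  45.046]
-15 836 z [106.229 108.65  110.765] lat [-51.267  44.513]
-9 832 z [110.948 113.052 115.25 ] lat [-51.261  45.359]
-3 848 z [115.246 117.541 119.608] lat [-51.301  45.44 ]
3 840 z [119.823 122.091 124.262] lat [-51.251  44.773]
9 863 z [124.392 126.617 128.787] lat [-51.281  45.118]
15 866 z [128.85  131.084 133.293] lat [-51.317  44.898]
21 868 z [133.399 135.597 137.784] lat [-51.289  45.105]
27 882 z [137.833 140.123 142.394] lat [-51.297  45.375]
33 895 z [142.351 144.678 146.807] lat [-51.33   45.115]
39 1069 z [146.692 151.084 153.403] lat [-52.663  46.681]
45 102 z [ 65.795 104.004 150.549] lat [-62.427  25.189]
51 103 z [ 92.909 100.533 118.295] lat [-62.56  -51.301]
57 32 z [ 46.434 104.885 115.81 ] lat [-61.599 -51.283]
63 11 z [ 48.758  96.878 106.303] lat [-54.329 -51.326]
69 4 z [88.059 92.178 95.211] lat [-54.161 -53.77 ]
yaw slope [ -0.001 -46.63 ]
```

View pics/w4.png

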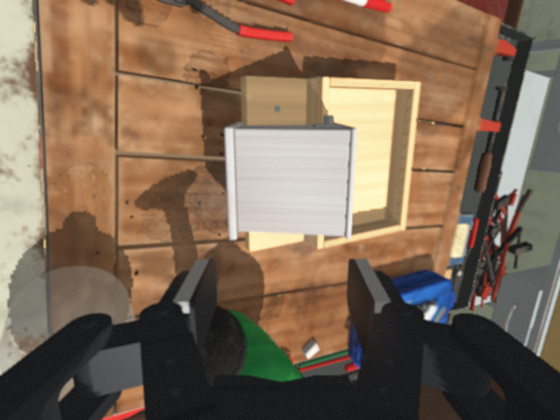

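The wrist view shows the pail's back wall square to the tool with the rim along column ~232. The fit gives a lean of 62°, the rim middle at (−58, 98) in the toe frame and lateral −2.5.

Run:
```python
from h import *
d=np.array([.469,-.883]); r=np.array([-58,98.4])
a=r-60*d; R=tilt(-28,-1)
plan([(tilt_abs([*a,-2.5]),R,6),(tilt_abs([*(r-10*d),-2.5]),R,5),(tilt_abs([*r,-2.5]),R,2)])
st()
```

```text
[{'dx': 0.0, 'dy': -0.024, 'dz': 0.089, 'rx': 0.004, 'ry': 0.0, 'rz': -0.001}, {'dx': 0.0, 'dy': -0.024, 'dz': 0.089, 'rx': 0.004, 'ry': 0.0, 'rz': -0.001}, {'dx': 0.0, 'dy': -0.023, 'dz': 0.089, 'rx': 0.004, 'ry': 0.0, 'rz': -0.001}, {'dx': 0.0, 'dy': -0.022, 'dz': 0.089, 'rx': 0.004, 'ry': 0.0, 'rz': -0.001}, {'dx': 0.0, 'dy': -0.022, 'dz': 0.09, 'rx': 0.004, 'ry': 0.0, 'rz': -0.001}, {'dx': 0.0, 'dy': -0.021, 'dz': 0.09, 'rx': 0.004, 'ry': 0.0, 'rz': -0.001}]
[{'dx': 0.0, 'dy': 0.0, 'dz': 0.04, 'rx': 0.0, 'ry': 0.0, 'rz': 0.0}, {'dx': 0.0, 'dy': 0.0, 'dz': 0.04, 'rx': 0.0, 'ry': 0.0, 'rz': 0.0}, {'dx': 0.0, 'dy': 0.0, 'dz': 0.04, 'rx': 0.0, 'ry': 0.0, 'rz': 0.0}, {'dx': 0.0, 'dy': 0.0, 'dz': 0.04, 'rx': 0.0, 'ry': 0.0, 'rz': 0.0}, {'dx': 0.0, 'dy': 0.0, 'dz': 0.04, 'rx': 0.0, 'ry': 0.0, 'rz': 0.0}]
[{'dx': 0.0, 'dy': 0.0, 'dz': 0.02, 'rx': 0.0, 'ry': 0.0, 'rz': 0.0}, {'dx': 0.0, 'dy': 0.0, 'dz': 0.02, 'rx': 0.0, 'ry': 0.0, 'rz': 0.0}]
14.8 tcp [561.453 -68.693 285.044] toe-frame x,z,lat [-121.657  285.044   -2.469] gap 55.571109254240504 0.0 F [ 4.183 -4.15  -3.402] J [-0.364  0.485  0.194  1.542  0.459 -0.533]
```

Emit:
{"op": "send_rows", "data": {
  "moves": [
    {"dx": 0, "dy": 0, "dz": 0, "rx": 0, "ry": 0, "rz": 0},
    {"dx": 0, "dy": 0, "dz": 0, "rx": 0, "ry": 0, "rz": 0},
    {"dx": 0, "dy": 0, "dz": 0, "rx": 0, "ry": 0, "rz": 0}
  ],
  "gripper": -0.3
}}

```text
clock: 15.1
ee_pos: [561.3, -56.2, 290.8]
orientation: [[-0.993, -0.106, -0.06], [-0.121, 0.862, 0.492], [-0.0, 0.495, -0.869]]
contact_force: [-0.1, 0.4, 0.7]
finger_gap: 29.8
finger_force: 0.0
```

Run:
```python
from h import *
st()
d=np.array([.469,-.883]); r=np.array([-58,98.4])
a=r-50*d; R=tilt(-28,-1)
plan([(tilt_abs([*a,-2.5]),R,7)])
```

```text
15.1 tcp [561.312 -56.174 290.777] toe-frame x,z,lat [-109.209  290.777   -1.126] gap 29.829226405251525 0.0 F [-0.103  0.351  0.684] J [-0.343  0.472  0.189  1.538  0.459 -0.523]
[{'dx': 0.001, 'dy': -0.028, 'dz': 0.081, 'rx': 0.003, 'ry': 0.0, 'rz': 0.0}, {'dx': 0.001, 'dy': -0.028, 'dz': 0.082, 'rx': 0.003, 'ry': 0.0, 'rz': 0.0}, {'dx': 0.001, 'dy': -0.027, 'dz': 0.082, 'rx': 0.003, 'ry': 0.0, 'rz': 0.0}, {'dx': 0.001, 'dy': -0.027, 'dz': 0.082, 'rx': 0.003, 'ry': 0.0, 'rz': 0.0}, {'dx': 0.001, 'dy': -0.027, 'dz': 0.082, 'rx': 0.003, 'ry': 0.0, 'rz': 0.0}, {'dx': 0.001, 'dy': -0.026, 'dz': 0.082, 'rx': 0.003, 'ry': 0.0, 'rz': 0.0}, {'dx': 0.001, 'dy': -0.026, 'dz': 0.082, 'rx': 0.003, 'ry': 0.0, 'rz': 0.0}]
```

Emit:
{"op": "send_rows", "data": {
  "moves": [
    {"dx": 0.001, "dy": -0.028, "dz": 0.081, "rx": 0.003, "ry": 0, "rz": 0},
    {"dx": 0.001, "dy": -0.028, "dz": 0.082, "rx": 0.003, "ry": 0, "rz": 0},
    {"dx": 0.001, "dy": -0.027, "dz": 0.082, "rx": 0.003, "ry": 0, "rz": 0},
    {"dx": 0.001, "dy": -0.027, "dz": 0.082, "rx": 0.003, "ry": 0, "rz": 0},
    {"dx": 0.001, "dy": -0.027, "dz": 0.082, "rx": 0.003, "ry": 0, "rz": 0},
    {"dx": 0.001, "dy": -0.026, "dz": 0.082, "rx": 0.003, "ry": 0, "rz": 0},
    {"dx": 0.001, "dy": -0.026, "dz": 0.082, "rx": 0.003, "ry": 0, "rz": 0}
  ]
}}

```text
clock: 15.8
ee_pos: [556.5, -27.4, 142.6]
orientation: [[-0.992, -0.111, -0.056], [-0.124, 0.878, 0.462], [-0.002, 0.465, -0.885]]
contact_force: [0.5, 0.0, 0.1]
finger_gap: 29.7
finger_force: 0.0
```

Emit:
{"op": "send_rows", "data": {
  "moves": [
    {"dx": 0, "dy": 0, "dz": 0, "rx": 0, "ry": 0, "rz": 0},
    {"dx": 0, "dy": 0, "dz": 0, "rx": 0, "ry": 0, "rz": 0},
    {"dx": 0, "dy": 0, "dz": 0, "rx": 0, "ry": 0, "rz": 0}
  ]
}}

```text
clock: 16.1
ee_pos: [557.5, -29.4, 143.7]
orientation: [[-0.993, -0.109, -0.054], [-0.121, 0.878, 0.462], [-0.003, 0.466, -0.885]]
contact_force: [-0.0, 0.6, 0.8]
finger_gap: 30.0
finger_force: 0.0
```

Run:
```python
from h import *
st()
d=np.array([.469,-.883]); r=np.array([-58,98.4]); R=tilt(-28,-1)
plan([(tilt_abs([*r,-2.5]),R,6)])
```

```text
16.1 tcp [557.52  -29.44  143.702] toe-frame x,z,lat [-82.214 143.702  -1.726] gap 30.048462923043434 0.0 F [-0.049  0.573  0.773] J [-0.29   0.51  -0.124  1.141  0.442 -0.458]
[{'dx': 0.001, 'dy': 0.0, 'dz': 0.034, 'rx': 0.0, 'ry': 0.0, 'rz': 0.0}, {'dx': 0.001, 'dy': 0.0, 'dz': 0.034, 'rx': 0.0, 'ry': 0.0, 'rz': 0.0}, {'dx': 0.001, 'dy': 0.0, 'dz': 0.034, 'rx': 0.0, 'ry': 0.0, 'rz': 0.0}, {'dx': 0.001, 'dy': 0.0, 'dz': 0.034, 'rx': 0.0, 'ry': 0.0, 'rz': 0.0}, {'dx': 0.001, 'dy': 0.0, 'dz': 0.034, 'rx': 0.0, 'ry': 0.0, 'rz': 0.0}, {'dx': 0.001, 'dy': 0.0, 'dz': 0.034, 'rx': 0.0, 'ry': 0.0, 'rz': 0.0}]
```

Emit:
{"op": "send_rows", "data": {
  "moves": [
    {"dx": 0.001, "dy": 0, "dz": 0.034, "rx": 0, "ry": 0, "rz": 0},
    {"dx": 0.001, "dy": 0, "dz": 0.034, "rx": 0, "ry": 0, "rz": 0},
    {"dx": 0.001, "dy": 0, "dz": 0.034, "rx": 0, "ry": 0, "rz": 0},
    {"dx": 0.001, "dy": 0, "dz": 0.034, "rx": 0, "ry": 0, "rz": 0},
    {"dx": 0.001, "dy": 0, "dz": 0.034, "rx": 0, "ry": 0, "rz": 0},
    {"dx": 0.001, "dy": 0, "dz": 0.034, "rx": 0, "ry": 0, "rz": 0},
    {"dx": 0, "dy": 0, "dz": 0, "rx": 0, "ry": 0, "rz": 0},
    {"dx": 0, "dy": 0, "dz": 0, "rx": 0, "ry": 0, "rz": 0}
  ]
}}

```text
clock: 16.9
ee_pos: [552.2, -6.4, 96.7]
orientation: [[-0.993, -0.106, -0.056], [-0.12, 0.878, 0.463], [0.0, 0.467, -0.884]]
contact_force: [-0.2, 0.1, -0.3]
finger_gap: 30.2
finger_force: 0.0
```

Emit:
{"op": "send_rows", "data": {
  "moves": [
    {"dx": 0, "dy": 0, "dz": 0, "rx": 0, "ry": 0, "rz": 0},
    {"dx": 0, "dy": 0, "dz": 0, "rx": 0, "ry": 0, "rz": 0},
    {"dx": 0, "dy": 0, "dz": 0, "rx": 0, "ry": 0, "rz": 0},
    {"dx": 0, "dy": 0, "dz": 0, "rx": 0, "ry": 0, "rz": 0},
    {"dx": 0, "dy": 0, "dz": 0, "rx": 0, "ry": 0, "rz": 0},
    {"dx": 0, "dy": 0, "dz": 0, "rx": 0, "ry": 0, "rz": 0}
  ],
  "gripper": -1
}}

```text
clock: 17.5
ee_pos: [552.6, -6.2, 97.6]
orientation: [[-0.993, -0.106, -0.055], [-0.12, 0.878, 0.464], [-0.001, 0.468, -0.884]]
contact_force: [-1.0, 1.5, 5.9]
finger_gap: 6.0
finger_force: 60.3
```

```bash
cat >> h.py <<'E'
def pailpose(th, edge, dep=0.):
    """TCP pose for the pail at lean th with mouth front edge (57,115) at edge=(x,z) in toe frame; held by rim_back, TCP at rim edge (pail x -55-(-dep), z 4)"""
    t=np.deg2rad(th); px=np.array([np.cos(t),-np.sin(t)]); pz=np.array([np.sin(t),np.cos(t)])
    q=np.array(edge)+(-55+dep-57)*px+(4-115)*pz
    return tilt_abs([*q,-2.5]),tilt(th-90,-1)
E
python3 - <<'E'
from h import *
st()
t=np.deg2rad(62); print('edge now', np.array([-58,98.4])+112*np.array([np.cos(t),-np.sin(t)])+111*np.array([np.sin(t),np.cos(t)]))
for th,e in ((62,(93,52)),(80,(105,75)),(100,(115,85)),(120,(120,85)),(140,(125,85))):
  P,R=pailpose(th,e);q=P-TOE;print(th,q@bx,q[2])
E
```

```text
17.5 tcp [552.566  -6.216  97.567] toe-frame x,z,lat [-58.567  97.567  -3.896] gap 6.030227778274858 60.26668927632272 F [-1.046  1.549  5.927] J [-0.255  0.533 -0.219  1.009  0.45  -0.419]
edge now [92.588 51.621]
62 -57.58799783936067 98.77878693096592
80 -23.762256483051292 166.02352061633803
100 25.13493531434111 214.57341605839656
120 79.87118017992726 237.4948452238571
140 139.4475529541196 242.02314547109899
```

Run:
```python
from h import *
plan([(*pailpose(71,(97,66)),4),(*pailpose(83,(106,78)),4),(*pailpose(100,(115,85)),5),(*pailpose(120,(120,85)),6),(*pailpose(140,(125,85)),6)])
```

```text
[{'dx': -0.001, 'dy': 0.03, 'dz': -0.027, 'rx': 0.025, 'ry': 0.0, 'rz': 0.0}, {'dx': -0.001, 'dy': 0.029, 'dz': -0.028, 'rx': 0.025, 'ry': 0.0, 'rz': 0.0}, {'dx': -0.001, 'dy': 0.028, 'dz': -0.029, 'rx': 0.025, 'ry': 0.0, 'rz': 0.0}, {'dx': -0.001, 'dy': 0.027, 'dz': -0.03, 'rx': 0.025, 'ry': 0.0, 'rz': 0.0}]
[{'dx': 0.0, 'dy': 0.038, 'dz': -0.029, 'rx': 0.033, 'ry': 0.0, 'rz': 0.0}, {'dx': 0.0, 'dy': 0.037, 'dz': -0.031, 'rx': 0.033, 'ry': 0.0, 'rz': 0.0}, {'dx': 0.0, 'dy': 0.035, 'dz': -0.033, 'rx': 0.033, 'ry': 0.0, 'rz': 0.0}, {'dx': 0.0, 'dy': 0.033, 'dz': -0.035, 'rx': 0.033, 'ry': 0.0, 'rz': 0.0}]
[{'dx': 0.0, 'dy': 0.038, 'dz': -0.027, 'rx': 0.038, 'ry': 0.0, 'rz': 0.0}, {'dx': 0.0, 'dy': 0.036, 'dz': -0.029, 'rx': 0.038, 'ry': 0.0, 'rz': 0.0}, {'dx': 0.0, 'dy': 0.034, 'dz': -0.031, 'rx': 0.038, 'ry': 0.0, 'rz': 0.0}, {'dx': 0.0, 'dy': 0.033, 'dz': -0.033, 'rx': 0.038, 'ry': 0.0, 'rz': 0.0}, {'dx': 0.0, 'dy': 0.031, 'dz': -0.035, 'rx': 0.038, 'ry': 0.0, 'rz': 0.0}]
[{'dx': 0.0, 'dy': 0.033, 'dz': -0.021, 'rx': 0.037, 'ry': 0.0, 'rz': 0.0}, {'dx': 0.0, 'dy': 0.032, 'dz': -0.023, 'rx': 0.037, 'ry': 0.0, 'rz': 0.0}, {'dx': 0.0, 'dy': 0.031, 'dz': -0.025, 'rx': 0.037, 'ry': 0.0, 'rz': 0.0}, {'dx': 0.0, 'dy': 0.029, 'dz': -0.027, 'rx': 0.037, 'ry': 0.0, 'rz': 0.0}, {'dx': 0.0, 'dy': 0.027, 'dz': -0.028, 'rx': 0.037, 'ry': 0.0, 'rz': 0.0}, {'dx': 0.0, 'dy': 0.026, 'dz': -0.03, 'rx': 0.037, 'ry': 0.0, 'rz': 0.0}]
[{'dx': 0.0, 'dy': 0.033, 'dz': -0.022, 'rx': 0.037, 'ry': 0.0, 'rz': 0.0}, {'dx': 0.0, 'dy': 0.032, 'dz': -0.024, 'rx': 0.037, 'ry': 0.0, 'rz': 0.0}, {'dx': 0.0, 'dy': 0.03, 'dz': -0.026, 'rx': 0.037, 'ry': 0.0, 'rz': 0.0}, {'dx': 0.0, 'dy': 0.028, 'dz': -0.028, 'rx': 0.037, 'ry': 0.0, 'rz': 0.0}, {'dx': 0.0, 'dy': 0.027, 'dz': -0.029, 'rx': 0.037, 'ry': 0.0, 'rz': 0.0}, {'dx': 0.0, 'dy': 0.025, 'dz': -0.031, 'rx': 0.037, 'ry': 0.0, 'rz': 0.0}]
```

Emit:
{"op": "send_rows", "data": {
  "moves": [
    {"dx": 0, "dy": 0.03, "dz": -0.027, "rx": 0.025, "ry": 0, "rz": 0},
    {"dx": 0, "dy": 0.029, "dz": -0.028, "rx": 0.025, "ry": 0, "rz": 0},
    {"dx": 0, "dy": 0.028, "dz": -0.029, "rx": 0.025, "ry": 0, "rz": 0},
    {"dx": 0, "dy": 0.027, "dz": -0.03, "rx": 0.025, "ry": 0, "rz": 0},
    {"dx": 0, "dy": 0.038, "dz": -0.029, "rx": 0.033, "ry": 0, "rz": 0},
    {"dx": 0, "dy": 0.037, "dz": -0.031, "rx": 0.033, "ry": 0, "rz": 0},
    {"dx": 0, "dy": 0.035, "dz": -0.033, "rx": 0.033, "ry": 0, "rz": 0},
    {"dx": 0, "dy": 0.033, "dz": -0.035, "rx": 0.033, "ry": 0, "rz": 0}
  ]
}}

```text
clock: 18.3
ee_pos: [546.8, 33.2, 173.8]
orientation: [[-0.993, -0.118, -0.016], [-0.119, 0.986, 0.115], [0.002, 0.116, -0.993]]
contact_force: [-0.1, -0.2, -4.1]
finger_gap: 6.2
finger_force: 58.9
```

Emit:
{"op": "send_rows", "data": {
  "moves": [
    {"dx": 0, "dy": 0.038, "dz": -0.027, "rx": 0.038, "ry": 0, "rz": 0},
    {"dx": 0, "dy": 0.036, "dz": -0.029, "rx": 0.038, "ry": 0, "rz": 0},
    {"dx": 0, "dy": 0.034, "dz": -0.031, "rx": 0.038, "ry": 0, "rz": 0},
    {"dx": 0, "dy": 0.033, "dz": -0.033, "rx": 0.038, "ry": 0, "rz": 0},
    {"dx": 0, "dy": 0.031, "dz": -0.035, "rx": 0.038, "ry": 0, "rz": 0}
  ]
}}

```text
clock: 18.8
ee_pos: [541.8, 76.3, 212.9]
orientation: [[-0.993, -0.118, 0.02], [-0.12, 0.976, -0.18], [0.001, -0.181, -0.983]]
contact_force: [-0.2, 0.4, -4.2]
finger_gap: 6.6
finger_force: 59.0
```

Emit:
{"op": "send_rows", "data": {
  "moves": [
    {"dx": 0, "dy": 0.033, "dz": -0.021, "rx": 0.037, "ry": 0, "rz": 0},
    {"dx": 0, "dy": 0.032, "dz": -0.023, "rx": 0.037, "ry": 0, "rz": 0},
    {"dx": 0, "dy": 0.031, "dz": -0.025, "rx": 0.037, "ry": 0, "rz": 0},
    {"dx": 0, "dy": 0.029, "dz": -0.027, "rx": 0.037, "ry": 0, "rz": 0},
    {"dx": 0, "dy": 0.027, "dz": -0.028, "rx": 0.037, "ry": 0, "rz": 0},
    {"dx": 0, "dy": 0.026, "dz": -0.03, "rx": 0.037, "ry": 0, "rz": 0}
  ]
}}

```text
clock: 19.4
ee_pos: [535.7, 131.2, 235.3]
orientation: [[-0.993, -0.104, 0.06], [-0.12, 0.857, -0.501], [0.0, -0.505, -0.863]]
contact_force: [0.4, 0.3, -3.7]
finger_gap: 6.4
finger_force: 59.4
```

Emit:
{"op": "send_rows", "data": {
  "moves": [
    {"dx": 0, "dy": 0.033, "dz": -0.022, "rx": 0.037, "ry": 0, "rz": 0},
    {"dx": 0, "dy": 0.032, "dz": -0.024, "rx": 0.037, "ry": 0, "rz": 0},
    {"dx": 0, "dy": 0.03, "dz": -0.026, "rx": 0.037, "ry": 0, "rz": 0},
    {"dx": 0, "dy": 0.028, "dz": -0.028, "rx": 0.037, "ry": 0, "rz": 0},
    {"dx": 0, "dy": 0.027, "dz": -0.029, "rx": 0.037, "ry": 0, "rz": 0},
    {"dx": 0, "dy": 0.025, "dz": -0.031, "rx": 0.037, "ry": 0, "rz": 0},
    {"dx": 0, "dy": 0, "dz": 0, "rx": 0, "ry": 0, "rz": 0},
    {"dx": 0, "dy": 0, "dz": 0, "rx": 0, "ry": 0, "rz": 0}
  ]
}}

```text
clock: 20.2
ee_pos: [528.8, 190.4, 238.9]
orientation: [[-0.993, -0.078, 0.092], [-0.121, 0.636, -0.762], [0.001, -0.767, -0.641]]
contact_force: [-0.2, -0.1, -3.6]
finger_gap: 6.2
finger_force: 59.5
```

Run:
```python
from h import *
st()
p=shot('top')[0]; q=shot('scene')[0]
cv2.imwrite('pics/c5.png',np.hstack([cv2.resize(p[140:290,110:290],None,fx=2.1,fy=2.1),cv2.resize(q[160:310,150:330],None,fx=2.1,fy=2.1)]))
```

```text
20.2 tcp [528.846 190.371 238.887] toe-frame x,z,lat [139.446 238.887  -4.173] gap 6.206059604275601 59.52412962913513 F [-0.205 -0.066 -3.573] J [ 0.702  0.671  0.187  1.669 -0.696  0.798]
```

View pics/c5.png

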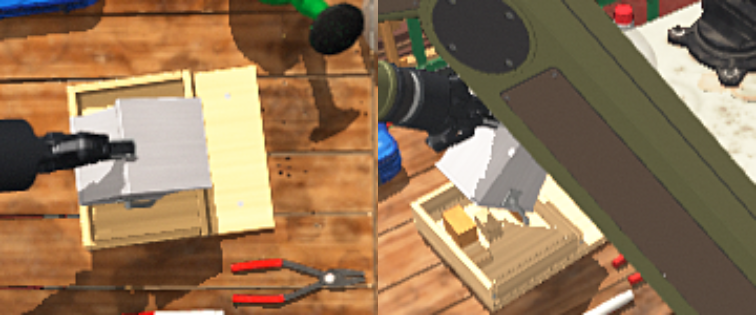

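Emit:
{"op": "send_rows", "data": {
  "moves": [
    {"dx": 0, "dy": 0, "dz": 0, "rx": 0.08, "ry": 0, "rz": 0},
    {"dx": 0, "dy": -0.064, "dz": -0.064, "rx": 0.08, "ry": 0, "rz": 0},
    {"dx": 0, "dy": -0.09, "dz": -0.055, "rx": 0, "ry": 0, "rz": 0},
    {"dx": 0, "dy": -0.09, "dz": -0.055, "rx": 0, "ry": 0, "rz": 0},
    {"dx": 0, "dy": -0.09, "dz": -0.055, "rx": 0, "ry": 0, "rz": 0},
    {"dx": 0, "dy": 0, "dz": 0, "rx": 0, "ry": 0, "rz": 0},
    {"dx": 0, "dy": 0, "dz": 0, "rx": 0, "ry": 0, "rz": 0}
  ]
}}

```text
clock: 21.0
ee_pos: [526.4, 200.8, 339.9]
orientation: [[-0.993, -0.05, 0.109], [-0.12, 0.43, -0.895], [-0.002, -0.901, -0.433]]
contact_force: [-0.5, -0.3, -3.2]
finger_gap: 6.4
finger_force: 60.2
```

Run:
```python
from h import *
st()
q,X,Z,L=fit('scene')
cv2.imwrite('pics/c6.png',cv2.resize(q[160:310,150:330],None,fx=4,fy=4,interpolation=cv2.INTER_CUBIC))
B=X-160; M=(np.abs(B)<66)&(np.abs(L)<92)&(Z>24)&(Z<75)
n,lab,s,c=cv2.connectedComponentsWithStats(M.astype(np.uint8))
for i in range(1,n):
  if s[i,4]>8: k=lab==i; print(s[i],'box',B[k].mean(),L[k].mean(),'z',np.percentile(Z[k],[5,95]),q[k].mean(0))
```

```text
21.0 tcp [526.4   200.778 339.871] toe-frame x,z,lat [150.07  339.871  -5.369] gap 6.395195224930432 60.23000657558441 F [-0.465 -0.293 -3.153] J [ 0.767  0.772  0.42   2.115 -0.804  1.051]
[173 253   7   5  11] box 45.140281091919874 90.82372215822296 z [38.74  49.187] [ 89.273 126.273 157.182]
[180 258  29  19 321] box 28.70464229794803 19.230172994885496 z [27.541 49.635] [108.938 177.551 214.735]
[191 277  13  10  79] box 49.01123272683099 -32.82111625987645 z [25.422 36.006] [167.127 219.278 232.62 ]
```

View pics/c6.png

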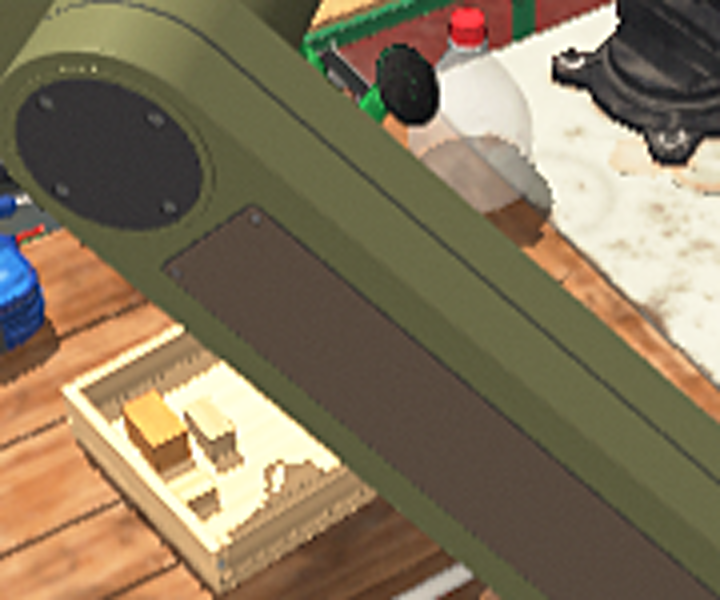

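The box holds all three offcuts, at crop (155,430), (210,430) and (190,490). Next I'll carry the empty pail away and lay it down.

Run:
```python
from h import *
plan([(tilt_abs([80,330,-20]),tilt(35,-1),4),(tilt_abs([-130,310,-40]),tilt(10,-1),8),(tilt_abs([-270,290,-60]),tilt(-5,-1),8)])
```

```text
[{'dx': 0.015, 'dy': -0.022, 'dz': 0.067, 'rx': -0.082, 'ry': 0.0, 'rz': 0.0}, {'dx': 0.015, 'dy': -0.03, 'dz': 0.064, 'rx': -0.082, 'ry': 0.0, 'rz': 0.0}, {'dx': 0.014, 'dy': -0.038, 'dz': 0.059, 'rx': -0.082, 'ry': 0.0, 'rz': 0.0}, {'dx': 0.014, 'dy': -0.046, 'dz': 0.054, 'rx': -0.082, 'ry': 0.0, 'rz': 0.0}]
[{'dx': 0.01, 'dy': -0.08, 'dz': 0.068, 'rx': -0.035, 'ry': 0.0, 'rz': 0.0}, {'dx': 0.01, 'dy': -0.084, 'dz': 0.064, 'rx': -0.035, 'ry': 0.0, 'rz': 0.0}, {'dx': 0.01, 'dy': -0.087, 'dz': 0.059, 'rx': -0.035, 'ry': 0.0, 'rz': 0.0}, {'dx': 0.01, 'dy': -0.09, 'dz': 0.054, 'rx': -0.035, 'ry': 0.0, 'rz': 0.0}, {'dx': 0.01, 'dy': -0.093, 'dz': 0.049, 'rx': -0.035, 'ry': 0.0, 'rz': 0.0}, {'dx': 0.01, 'dy': -0.096, 'dz': 0.044, 'rx': -0.035, 'ry': 0.0, 'rz': 0.0}, {'dx': 0.01, 'dy': -0.098, 'dz': 0.039, 'rx': -0.035, 'ry': 0.0, 'rz': 0.0}, {'dx': 0.01, 'dy': -0.1, 'dz': 0.034, 'rx': -0.035, 'ry': 0.0, 'rz': 0.0}]
[{'dx': 0.01, 'dy': -0.067, 'dz': 0.022, 'rx': -0.021, 'ry': 0.0, 'rz': 0.0}, {'dx': 0.01, 'dy': -0.068, 'dz': 0.02, 'rx': -0.021, 'ry': 0.0, 'rz': 0.0}, {'dx': 0.01, 'dy': -0.068, 'dz': 0.018, 'rx': -0.021, 'ry': 0.0, 'rz': 0.0}, {'dx': 0.01, 'dy': -0.069, 'dz': 0.015, 'rx': -0.021, 'ry': 0.0, 'rz': 0.0}, {'dx': 0.01, 'dy': -0.069, 'dz': 0.013, 'rx': -0.021, 'ry': 0.0, 'rz': 0.0}, {'dx': 0.01, 'dy': -0.07, 'dz': 0.011, 'rx': -0.021, 'ry': 0.0, 'rz': 0.0}, {'dx': 0.01, 'dy': -0.07, 'dz': 0.008, 'rx': -0.021, 'ry': 0.0, 'rz': 0.0}, {'dx': 0.01, 'dy': -0.07, 'dz': 0.006, 'rx': -0.021, 'ry': 0.0, 'rz': 0.0}]
```

Emit:
{"op": "send_rows", "data": {
  "moves": [
    {"dx": 0.015, "dy": -0.022, "dz": 0.067, "rx": -0.082, "ry": 0, "rz": 0},
    {"dx": 0.015, "dy": -0.03, "dz": 0.064, "rx": -0.082, "ry": 0, "rz": 0},
    {"dx": 0.014, "dy": -0.038, "dz": 0.059, "rx": -0.082, "ry": 0, "rz": 0},
    {"dx": 0.014, "dy": -0.046, "dz": 0.054, "rx": -0.082, "ry": 0, "rz": 0}
  ]
}}

```text
clock: 21.45
ee_pos: [519.6, 129.4, 328.9]
orientation: [[-0.992, -0.102, 0.068], [-0.123, 0.816, -0.565], [0.002, -0.569, -0.822]]
contact_force: [-0.8, -0.6, -4.1]
finger_gap: 6.4
finger_force: 60.0
```

Emit:
{"op": "send_rows", "data": {
  "moves": [
    {"dx": 0.01, "dy": -0.08, "dz": 0.068, "rx": -0.035, "ry": 0, "rz": 0},
    {"dx": 0.01, "dy": -0.084, "dz": 0.064, "rx": -0.035, "ry": 0, "rz": 0},
    {"dx": 0.01, "dy": -0.087, "dz": 0.059, "rx": -0.035, "ry": 0, "rz": 0},
    {"dx": 0.01, "dy": -0.09, "dz": 0.054, "rx": -0.035, "ry": 0, "rz": 0},
    {"dx": 0.01, "dy": -0.093, "dz": 0.049, "rx": -0.035, "ry": 0, "rz": 0},
    {"dx": 0.01, "dy": -0.096, "dz": 0.044, "rx": -0.035, "ry": 0, "rz": 0},
    {"dx": 0.01, "dy": -0.098, "dz": 0.039, "rx": -0.035, "ry": 0, "rz": 0},
    {"dx": 0.01, "dy": -0.1, "dz": 0.034, "rx": -0.035, "ry": 0, "rz": 0}
  ]
}}

```text
clock: 22.25
ee_pos: [523.6, -81.7, 307.9]
orientation: [[-0.993, -0.12, 0.016], [-0.121, 0.979, -0.166], [0.004, -0.167, -0.986]]
contact_force: [1.0, -1.0, -3.8]
finger_gap: 6.0
finger_force: 60.0
```

Emit:
{"op": "send_rows", "data": {
  "moves": [
    {"dx": 0.01, "dy": -0.067, "dz": 0.022, "rx": -0.021, "ry": 0, "rz": 0},
    {"dx": 0.01, "dy": -0.068, "dz": 0.02, "rx": -0.021, "ry": 0, "rz": 0},
    {"dx": 0.01, "dy": -0.068, "dz": 0.018, "rx": -0.021, "ry": 0, "rz": 0},
    {"dx": 0.01, "dy": -0.069, "dz": 0.015, "rx": -0.021, "ry": 0, "rz": 0},
    {"dx": 0.01, "dy": -0.069, "dz": 0.013, "rx": -0.021, "ry": 0, "rz": 0},
    {"dx": 0.01, "dy": -0.07, "dz": 0.011, "rx": -0.021, "ry": 0, "rz": 0},
    {"dx": 0.01, "dy": -0.07, "dz": 0.008, "rx": -0.021, "ry": 0, "rz": 0},
    {"dx": 0.01, "dy": -0.07, "dz": 0.006, "rx": -0.021, "ry": 0, "rz": 0}
  ]
}}

```text
clock: 23.05
ee_pos: [520.8, -221.7, 286.9]
orientation: [[-0.993, -0.12, -0.016], [-0.121, 0.988, 0.095], [0.005, 0.097, -0.995]]
contact_force: [0.1, 0.7, -3.8]
finger_gap: 6.9
finger_force: 59.9
```

Emit:
{"op": "send_rows", "data": {
  "moves": [
    {"dx": 0, "dy": 0, "dz": 0, "rx": 0, "ry": 0, "rz": 0},
    {"dx": 0, "dy": 0, "dz": 0, "rx": 0, "ry": 0, "rz": 0},
    {"dx": 0, "dy": 0, "dz": 0, "rx": 0, "ry": 0, "rz": 0}
  ]
}}

```text
clock: 23.35
ee_pos: [522.3, -220.4, 288.1]
orientation: [[-0.993, -0.121, -0.013], [-0.122, 0.988, 0.094], [0.002, 0.095, -0.995]]
contact_force: [0.2, 0.5, -3.6]
finger_gap: 6.2
finger_force: 60.0
```

Run:
```python
from h import *
q,X,Z,L=fit('scene'); st()
tx=-270
M=(np.abs(L+60)<58)&(X>-290)&(X<-30)&(Z>60)&(Z<300)
for x in range(-290,-30,15):
  s=M&(X>=x)&(X<x+15)
  if s.sum()>5: print(x,s.sum(),np.percentile(Z[s],[2,50,98]))
```

```text
23.4 tcp [ 522.593 -220.146  288.451] toe-frame x,z,lat [-267.443  288.451  -58.988] gap 6.406900087106445 59.95361030101776 F [-0.62  -0.017 -3.274] J [-0.442  0.359  0.114  1.377  0.08  -0.567]
-275 32 [268.915 280.5   292.119]
-260 20 [271.487 273.981 279.768]
-245 47 [197.256 276.037 281.204]
-230 89 [195.187 277.684 284.901]
-215 122 [195.17  229.65  288.332]
-200 198 [193.305 229.414 291.588]
-185 276 [192.934 246.45  296.002]
-170 317 [192.232 242.588 299.312]
-155 321 [164.382 195.693 297.946]
-140 38 [160.382 167.42  174.452]
```

Emit:
{"op": "send_rows", "data": {
  "moves": [
    {"dx": 0, "dy": -0.006, "dz": 0.06, "rx": 0, "ry": 0, "rz": 0},
    {"dx": 0, "dy": -0.008, "dz": 0.08, "rx": 0, "ry": 0, "rz": 0},
    {"dx": 0, "dy": -0.008, "dz": 0.08, "rx": 0, "ry": 0, "rz": 0},
    {"dx": 0, "dy": -0.008, "dz": 0.08, "rx": 0, "ry": 0, "rz": 0},
    {"dx": 0, "dy": -0.008, "dz": 0.08, "rx": 0, "ry": 0, "rz": 0},
    {"dx": 0, "dy": -0.008, "dz": 0.08, "rx": 0, "ry": 0, "rz": 0},
    {"dx": 0, "dy": -0.008, "dz": 0.08, "rx": 0, "ry": 0, "rz": 0},
    {"dx": 0, "dy": -0.005, "dz": 0.05, "rx": 0, "ry": 0, "rz": 0}
  ]
}}

```text
clock: 24.2
ee_pos: [522.7, -220.5, 139.3]
orientation: [[-0.992, -0.122, -0.013], [-0.123, 0.988, 0.094], [0.001, 0.095, -0.995]]
contact_force: [-0.1, 0.0, -3.3]
finger_gap: 5.9
finger_force: 60.0
```

Emit:
{"op": "send_rows", "data": {
  "moves": [
    {"dx": 0, "dy": -0.002, "dz": 0.02, "rx": 0, "ry": 0, "rz": 0},
    {"dx": 0, "dy": -0.002, "dz": 0.02, "rx": 0, "ry": 0, "rz": 0},
    {"dx": 0, "dy": -0.002, "dz": 0.02, "rx": 0, "ry": 0, "rz": 0},
    {"dx": 0, "dy": 0, "dz": 0.01, "rx": 0, "ry": 0, "rz": 0},
    {"dx": 0, "dy": 0, "dz": 0, "rx": 0, "ry": 0, "rz": 0},
    {"dx": 0, "dy": 0, "dz": 0, "rx": 0, "ry": 0, "rz": 0}
  ]
}}

```text
clock: 24.8
ee_pos: [525.4, -223.5, 125.7]
orientation: [[-0.993, -0.121, -0.006], [-0.121, 0.989, 0.09], [-0.005, 0.09, -0.996]]
contact_force: [-0.9, -4.7, 5.2]
finger_gap: 6.3
finger_force: 63.4
```

Contact came at z≈126: the bail is propping the mouth up. I'll back off, then lay the pail at about 74° resting on the rim and bail.

Emit:
{"op": "send_rows", "data": {
  "moves": [
    {"dx": 0, "dy": 0.002, "dz": -0.02, "rx": 0, "ry": 0, "rz": 0},
    {"dx": 0, "dy": 0.002, "dz": -0.03, "rx": 0, "ry": 0, "rz": 0},
    {"dx": 0, "dy": 0, "dz": 0, "rx": 0, "ry": 0, "rz": 0},
    {"dx": 0, "dy": 0, "dz": 0, "rx": 0, "ry": 0, "rz": 0}
  ]
}}

```text
clock: 25.2
ee_pos: [523.6, -221.6, 135.5]
orientation: [[-0.993, -0.121, -0.011], [-0.122, 0.988, 0.094], [-0.001, 0.094, -0.996]]
contact_force: [0.0, 0.0, -3.5]
finger_gap: 6.3
finger_force: 59.9
```

Run:
```python
from h import *
st(); q=env.observe()['ee_pos']-TOE
x,l=q@bx,q@ax
plan([(tilt_abs([x-22,q[2],l]),tilt(-17,-1),5),(tilt_abs([x-22,109,l]),tilt(-17,-1),6)])
```

```text
25.2 tcp [ 523.566 -221.615  135.537] toe-frame x,z,lat [-269.017  135.537  -58.196] gap 6.318759232505587 59.947916865348816 F [ 0.018  0.016 -3.535] J [-0.444  0.434 -0.177  1.01   0.08  -0.568]
[{'dx': 0.0, 'dy': -0.018, 'dz': -0.002, 'rx': -0.026, 'ry': 0.0, 'rz': 0.0}, {'dx': 0.0, 'dy': -0.017, 'dz': -0.002, 'rx': -0.026, 'ry': 0.0, 'rz': 0.0}, {'dx': 0.0, 'dy': -0.017, 'dz': -0.003, 'rx': -0.026, 'ry': 0.0, 'rz': 0.0}, {'dx': 0.0, 'dy': -0.017, 'dz': -0.004, 'rx': -0.026, 'ry': 0.0, 'rz': 0.0}, {'dx': 0.0, 'dy': -0.017, 'dz': -0.004, 'rx': -0.026, 'ry': 0.0, 'rz': 0.0}]
[{'dx': 0.0, 'dy': -0.005, 'dz': 0.017, 'rx': 0.0, 'ry': 0.0, 'rz': 0.0}, {'dx': 0.0, 'dy': -0.005, 'dz': 0.017, 'rx': 0.0, 'ry': 0.0, 'rz': 0.0}, {'dx': 0.0, 'dy': -0.005, 'dz': 0.017, 'rx': 0.0, 'ry': 0.0, 'rz': 0.0}, {'dx': 0.0, 'dy': -0.005, 'dz': 0.017, 'rx': 0.0, 'ry': 0.0, 'rz': 0.0}, {'dx': 0.0, 'dy': -0.005, 'dz': 0.017, 'rx': 0.0, 'ry': 0.0, 'rz': 0.0}, {'dx': 0.0, 'dy': -0.005, 'dz': 0.017, 'rx': 0.0, 'ry': 0.0, 'rz': 0.0}]
```

Emit:
{"op": "send_rows", "data": {
  "moves": [
    {"dx": 0, "dy": -0.018, "dz": -0.002, "rx": -0.026, "ry": 0, "rz": 0},
    {"dx": 0, "dy": -0.017, "dz": -0.002, "rx": -0.026, "ry": 0, "rz": 0},
    {"dx": 0, "dy": -0.017, "dz": -0.003, "rx": -0.026, "ry": 0, "rz": 0},
    {"dx": 0, "dy": -0.017, "dz": -0.004, "rx": -0.026, "ry": 0, "rz": 0},
    {"dx": 0, "dy": -0.017, "dz": -0.004, "rx": -0.026, "ry": 0, "rz": 0}
  ]
}}

```text
clock: 25.7
ee_pos: [526.1, -243.5, 134.9]
orientation: [[-0.993, -0.116, -0.036], [-0.122, 0.948, 0.294], [-0.0, 0.296, -0.955]]
contact_force: [-0.1, -0.3, -3.0]
finger_gap: 6.3
finger_force: 60.0
```

Emit:
{"op": "send_rows", "data": {
  "moves": [
    {"dx": 0, "dy": -0.005, "dz": 0.017, "rx": 0, "ry": 0, "rz": 0},
    {"dx": 0, "dy": -0.005, "dz": 0.017, "rx": 0, "ry": 0, "rz": 0},
    {"dx": 0, "dy": -0.005, "dz": 0.017, "rx": 0, "ry": 0, "rz": 0},
    {"dx": 0, "dy": -0.005, "dz": 0.017, "rx": 0, "ry": 0, "rz": 0},
    {"dx": 0, "dy": -0.005, "dz": 0.017, "rx": 0, "ry": 0, "rz": 0},
    {"dx": 0, "dy": -0.005, "dz": 0.017, "rx": 0, "ry": 0, "rz": 0},
    {"dx": 0, "dy": 0, "dz": 0, "rx": 0, "ry": 0, "rz": 0},
    {"dx": 0, "dy": 0, "dz": 0, "rx": 0, "ry": 0, "rz": 0}
  ]
}}

```text
clock: 26.5
ee_pos: [526.2, -243.0, 109.0]
orientation: [[-0.993, -0.117, -0.035], [-0.122, 0.949, 0.292], [-0.001, 0.294, -0.956]]
contact_force: [0.3, 0.3, -3.4]
finger_gap: 6.3
finger_force: 60.0
```

Still hanging freely. I'll lower a little more until it touches.

Emit:
{"op": "send_rows", "data": {
  "moves": [
    {"dx": 0, "dy": -0.003, "dz": 0.01, "rx": 0, "ry": 0, "rz": 0},
    {"dx": 0, "dy": -0.003, "dz": 0.01, "rx": 0, "ry": 0, "rz": 0},
    {"dx": 0, "dy": 0, "dz": 0, "rx": 0, "ry": 0, "rz": 0},
    {"dx": 0, "dy": 0, "dz": 0, "rx": 0, "ry": 0, "rz": 0}
  ]
}}

```text
clock: 26.9
ee_pos: [527.0, -244.0, 106.1]
orientation: [[-0.993, -0.117, -0.032], [-0.121, 0.949, 0.291], [-0.004, 0.292, -0.956]]
contact_force: [-2.4, -2.0, 8.4]
finger_gap: 5.8
finger_force: 61.6
```

Emit:
{"op": "send_rows", "data": {
  "moves": [
    {"dx": 0, "dy": 0, "dz": -0.006, "rx": 0, "ry": 0, "rz": 0},
    {"dx": 0, "dy": 0, "dz": 0, "rx": 0, "ry": 0, "rz": 0},
    {"dx": 0, "dy": 0, "dz": 0, "rx": 0, "ry": 0, "rz": 0},
    {"dx": 0, "dy": 0, "dz": 0, "rx": 0, "ry": 0, "rz": 0},
    {"dx": 0, "dy": 0, "dz": 0, "rx": 0, "ry": 0, "rz": 0}
  ],
  "gripper": -0.4
}}

```text
clock: 27.4
ee_pos: [526.2, -243.4, 104.9]
orientation: [[-0.993, -0.116, -0.035], [-0.122, 0.949, 0.292], [-0.001, 0.295, -0.956]]
contact_force: [-0.2, -0.5, -0.4]
finger_gap: 25.6
finger_force: 0.0
```

Emit:
{"op": "send_rows", "data": {
  "moves": [
    {"dx": 0, "dy": 0, "dz": -0.03, "rx": 0, "ry": 0, "rz": 0},
    {"dx": 0, "dy": 0, "dz": -0.06, "rx": 0, "ry": 0, "rz": 0},
    {"dx": 0, "dy": 0, "dz": -0.1, "rx": 0, "ry": 0, "rz": 0},
    {"dx": 0, "dy": 0, "dz": -0.1, "rx": 0, "ry": 0, "rz": 0},
    {"dx": 0, "dy": 0, "dz": -0.1, "rx": 0, "ry": 0, "rz": 0},
    {"dx": 0, "dy": 0, "dz": -0.1, "rx": 0, "ry": 0, "rz": 0},
    {"dx": 0, "dy": 0, "dz": 0, "rx": 0, "ry": 0, "rz": 0},
    {"dx": 0, "dy": 0, "dz": 0, "rx": 0, "ry": 0, "rz": 0}
  ]
}}

```text
clock: 28.2
ee_pos: [530.8, -279.7, 222.6]
orientation: [[-0.993, -0.117, -0.034], [-0.121, 0.949, 0.291], [-0.002, 0.293, -0.956]]
contact_force: [-0.2, 0.6, -0.7]
finger_gap: 25.1
finger_force: 0.0
```

Run:
```python
from h import *
st()
a=None
for n in ('scene','top'):
  q,X,Z,L=fit(n)
  M=(np.abs(L+60)<45)&(X>-330)&(X<-20)&(Z>12)&(Z<180)
  for x in range(-330,-20,15):
    s=M&(X>=x)&(X<x+15)
    if s.sum()>5: print(n,x,s.sum(),np.percentile(Z[s],[2,50,98]))
  B=X-160; M=(np.abs(B)<66)&(np.abs(L)<92)&(Z>24)&(Z<90)
  k,lab,s,c=cv2.connectedComponentsWithStats(M.astype(np.uint8))
  for i in range(1,k):
    if s[i,4]>8: w=lab==i; print('blk',B[w].mean(),L[w].mean(),np.percentile(Z[w],95),s[i,4])
```

```text
28.2 tcp [ 530.81  -279.695  222.596] toe-frame x,z,lat [-327.546  222.596  -57.88 ] gap 25.11633839190336 0.0 F [-0.188  0.645 -0.678] J [-0.598  0.546  0.212  1.436  0.224 -0.743]
scene -300 19 [ 90.4   103.482 111.27 ]
scene -285 56 [ 90.61   96.214 109.84 ]
scene -270 42 [ 22.659  99.162 104.481]
scene -255 54 [ 20.827 106.515 111.389]
scene -240 81 [ 24.616 111.722 118.296]
scene -225 85 [ 27.07  117.897 124.855]
scene -210 97 [ 26.096  50.88  131.824]
scene -195 121 [ 29.209  93.309 141.685]
scene -180 78 [ 30.692  36.577 141.951]
scene -165 98 [14.314 36.552 48.91 ]
scene -150 47 [12.172 14.904 39.786]
blk -34.33615149378133 91.02115307043663 54.69604333798973 15
blk 29.014315809545696 19.640619005669084 49.64688197548227 319
blk 49.529460186596175 -32.29166992485616 36.9209406505246 76
top -300 72 [100.115 106.814 110.546]
top -285 234 [ 87.342  95.025 109.734]
top -270 197 [ 71.004  97.836 104.412]
top -255 201 [ 94.388 105.741 112.651]
top -240 206 [ 93.389 113.029 119.151]
top -225 211 [111.813 120.582 127.057]
top -210 209 [117.111 127.617 134.315]
top -195 284 [ 28.577 133.278 143.041]
top -180 193 [ 27.676  34.997 127.972]
top -165 193 [28.741 36.763 64.105]
top -150 67 [12.127 14.528 36.745]
blk 38.0141761018342 34.152075349622216 51.22684587476054 255
blk 4.86122109181396 14.56117878190096 44.61492076008796 146
blk 49.272324958850305 -28.14887224461069 37.35478924338351 111
```

```bash
python3 -c "
from h import *
print(sign_off())"
```

```text
the job is handed in; nothing more can be done
None
```

I handed the job in at about 28 s of the 64 s allowed. By the last camera check, all three offcuts are in the box and the empty pail lies released on the bench, clear of the box and foot board and resting on its bail with the mouth about 16° up. I didn't re-measure the bottle top, pliers and marker at the end, and no verdict came back.

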